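Set the label height on a bottle-labelling stand and load the bottle

ROBOT

A 6-joint arm with a two-finger parallel gripper is mounted at the origin on a cart in front of the work surface, level with it; the furniture and walls round the work are solid. World frame = base frame: x ahead of the robot, y to its left, z up, the work surface at z = 0. Lengths are in m, angles in degrees, forces in N, time in s.
With the tool pointing down it reaches from about 0.4 to 0.825 m from the base axis. Payload 7 kg.
Tool frame: the origin (TCP) lies at the very end of the fingers, on their centre line; the grasp point (between the pads) lies 19 mm behind it; z points along the fingers, y is the direction in which the jaws open and shut (so a half turn about z gives the same grasp; the last joint's range is limited). The gripper opens to 85 mm and grips with 20 to 120 N. Pads are 22 mm wide; open, the fingers measure 114 mm over their backs; the gripper's body (76 mm by 85 mm) begins 54 mm behind the grasp point. The pads swing forward as they close: fully open they stand 13 mm farther back than shut.
Start: joints at [16.507, 20.546, 0.682, 0, -70.136, -16.507], TCP at [0.675, -0, 0.231] pointing down, gripper open.
Joint ranges: [-176.03, 176.03], [-82.01, 121.73], [-58.28, 71.71], [-173.87, 95.51], [-174.79, -0.11], [-173.66, 173.66]. Speed limits (degrees/s): [136.94, 136.94, 172.46, 180, 180, 180].

INTERFACE

Orientations are given as [roll, pitch, yaw] about the fixed x, y, z axes, in that order (R = Rz(yaw) Ry(pitch) Rx(roll)).
In Python, from bench import get_obs, grab_frame, sign_off gives the robot as it stands.
- The arm moves only by the tool play_rows, never from a script. Its argument "motion" is a list of rows, each an object with "linear": the shift along the world's x, y, z in m, a list of three; "rot": the turn, a rotation vector about the world's x, y, z in rad, a list of three; "gripper": the closure in counts, from 0 (fully open) to 255 (shut). A call has 1 to 10 rows; each row shifts and turns the commanded pose from where the row before left it; what a row does not reach is not made up. A row lasts 1/12 s, in which the tool goes at most 41.7 mm and 7.16 degrees, less where a joint would pass 70% of its speed; a pose out of reach is approached as far as the arm can. A call is refused whole if a number of a shift passes 0.0417 or a number of a turn 0.125, either way. A call with a gripper value outside its range is refused whole. The fingers move at their own pace and stop on an object; the grip force is fixed at half the most. Time passes only in rows, so rows that do not move let the fingers close. It gives the time, the measured TCP pose, the force and the opening at its end, in the units of the state.
- get_obs(): the state, without advancing time (a new reading comes with each control period).
- grab_frame(name): name is "scene" or "side" or "wrist"; returns a dict with "frame" (400x640x3 uint8, red, green, blue), "depth" (400x640 float32, m along the optical axis (not along the pixel's ray), 0 where there is no reading), "K" (3x3 intrinsics, pixels), "world_from_camera" (4x4, takes a point from camera to world coordinates); the wrist camera has in their place "T_tool_cam" (4x4, takes a point from camera to tool coordinates, whose origin is the TCP and whose axes are the flange's). Camera axes: x right, y up, looking along -z (the intrinsics and any distortion apply to the point x, -y, -z); pixel columns grow to the right and rows downward; lengths in m; the calibration is good to about 2 mm. The wrist camera is an equidistant fisheye: a pixel r from the principal point sees the ray r / f radians off the axis. A picture is of the moment at which its call begins: read the wrist's pose just before it.
- sign_off(): hands the job in, once; it reports no verdict.
The state is a dict: "t": time; "joint_positions": joint angles; "qvel": joint speeds; "effort": joint torques, N m; "tool_pos": TCP position; "orientation": TCP orientation; "contact_force": force on the tool from outside, world axes, zero at the start; "wrist_torque": the same for the moment, N m; "grip_width": finger opening in m.
Only numpy, scipy, OpenCV 4.12 (cv2) and the standard library are available. Lean on these libraries where they do the work, as an engineer would, in place of code of your own. Each camera call takes 0.05 s, during which the arm holds its last target.

TASK

Get the bottle-labelling stand ready: crank its handwheel until the pointer of the foot stop stands at the longest line on the scale, and lay the plain amber bottle in the sloping cradle, cap end up, resting along both rods with its base down on the foot stop. Lower the glass gently onto the stop, do not let it drop, and leave the dropper bottle and the balm tin where they are.

Things in the scene. Friction and masses are not known exactly. Their poses are not given: they have to be found in the camera images.
- labeller: the fixed bottle-labelling stand, grey foot plate 275 x 190 mm under a bed that slopes 35 degrees from vertical. Origin: middle of the stand on the counter; x (away from the robot at yaw 0) runs across the bed, z up; the bed's upper end leans to -y. Sites named sloping have x across, z up the slope, y off the bed. Across in x: scale -138 mm, handwheel -105, cradle 0, label roll 62 to 110
- cradle_end (a point): upper end of the cradle, on the line of a seated bottle's axis, sloping frame: two fixed steel rods 16 mm thick, 33 mm between centres, parallel to z, 25 mm behind this line (y = -25 mm); they end here, 70 mm up the slope from the longest line. The label roll and its steel peel plate (37 to 73 mm across in x) end 32 mm lower down the slope
- scale_mark (a point): the longest line on the scale (26 mm long; the others, one every 5 mm, are 8 or 14 mm), at its end next to the pointer; sloping frame. The scale is a bright metal strip along the edge of the bed nearest the robot, lines on the bed's open side
- pointer_tip (a point): tip of the thin dark pointer that the foot stop carries over the scale; sloping frame. It stands at the line when it is level with scale_mark along z of the slope
- stop (a joint): place of the foot stop, m: how far the pointer is down the slope from the longest line (0 at the line, + below it). Runs from -0.022 to 0.042. Only the handwheel drives it, 10 mm a turn: clockwise, as seen looking down on the wheel from the handle's free end, brings the stop up (value falls). The screw stays where it is left and cannot be pushed
- stop_face (a point): centre of the foot stop's face, a steel disc of radius 18 mm on which the bottle's base stands; sloping frame, z is the axis of a seated bottle. It moves with the stop
- wheel_axis (a point): point on the handwheel's axis, in the upper face of its hub; sloping frame, z is the axis. The wheel is a solid steel disc of radius 40 mm whose rim ends 3 mm below this point. Turning it takes about 2.5 N at the handle
- crank_grip (a point): the handwheel's black turning handle, where to grip it: round, 16 mm thick, 42 mm long, standing up from the wheel parallel to its axis, 29 mm off it. The point is on the handle's axis, 16 mm below its free end and 26 mm above the hub's face. It spins freely on its pin, so a hand holding it can go round without turning. z: along the handle, up the slope
- bottle: the plain amber glass bottle without a label, loose, standing: radius 22 mm up to 73 mm, then a shoulder, then a white ribbed cap (fixed) of radius 17 mm from 83 to 100 mm, the top. Origin: centre of its base; z points to the cap. 0.08 to 0.15 kg
- dropper_bottle: bystander: small brown dropper bottle with a printed label and a black rubber bulb, radius 17 mm, 102 mm high, standing, loose; origin: centre of its base
- balm_tin: bystander: round balm tin with a red lid, radius 29 mm, 50 mm high, standing, loose; origin: centre of its base
Mind the look-alikes: they are no part of the job. What is shaped like the bottle but pink or purple is not meant.

How it is judged:
By the outcome, as a careful person would: the job done as asked, in the order asked, and still so for the second after the job is handed in, with the robot touching nothing.
It also fails if it takes over 64 s, if anything falls off the work surface, if the arm or the gripper's body presses on something with over 40 N, if the wrist force passes 120 N, or if a joint passes its speed limit or range.

## Working session

There is one attempt and no reset: what is moved stays moved. The work goes in short steps, Python scripts to look and compute and a tool call to move; the robot and the scene stay as the last step left them, time stands still between calls to the robot, and variables do not carry over. Pictures are saved under pics/ and viewed, and the job is handed in when it is done.

Besides the shell and the picture viewer there is one more tool, called after "Call:" by a JSON object that holds its "method" and its "body". play_rows: Moves the arm, as the interface text tells. Its arguments: {"type":"object","properties":{"motion":{"type":"array","items":{"type":"object","properties":{"linear":{"type":"array","items":{"type":"number"}},"rot":{"type":"array","items":{"type":"number"}},"gripper":{"type":"number"}}}}},"required":["motion"]}

```bash
ls; mkdir -p pics
python3 - <<'E'
from bench import *
import cv2,numpy as np,pickle
o=get_obs();print(o)
for n in ["scene","side","wrist"]:
    f=grab_frame(n);cv2.imwrite(f"pics/{n}0.png",f["frame"][:,:,::-1]);pickle.dump((o,f),open(f"{n}0.pkl","wb"))
    print(n,f["K"],f.get("world_from_camera",f.get("T_tool_cam")))
E
```

```text
pics
{'t': 0.0, 'joint_positions': array([ 1.65071808e+01,  2.05933493e+01,  6.33921375e-01, -2.05381447e-02,
       -7.01352269e+01, -1.65069399e+01]), 'qvel': array([-0.04377041,  0.00291811,  0.04181813, -0.04660918, -0.05624514,
       -0.05322987]), 'effort': array([ 2.55543900e-04, -5.83324420e+01,  2.93422562e+01,  6.93659976e+00,
       -6.00149287e-03, -1.14765509e-06]), 'tool_pos': array([ 6.74522535e-01, -1.91210407e-05,  2.30341876e-01]), 'orientation': array([ 1.79903760e+02, -8.38585881e-03, -9.00067469e+01]), 'contact_force': array([0.4493186 , 0.51153408, 0.29063573]), 'wrist_torque': array([-0.02494748,  0.02345876,  0.00807496]), 'grip_width': 0.08556781706236487}
scene [[370.60722371   0.         320.62293874]
 [  0.         370.60722371 199.87956352]
 [  0.           0.           1.        ]] [[ 0.7660169   0.34238019 -0.54405322  0.08707238]
 [-0.64275438  0.39582275 -0.6558896  -0.57228408]
 [-0.00921496  0.85211511  0.52327328  0.55981114]
 [ 0.          0.          0.          1.        ]]
side [[429.30623386   0.         325.27998946]
 [  0.         429.30623386 195.00417465]
 [  0.           0.           1.        ]] [[ 0.95828608  0.14865073 -0.24411217  0.36336301]
 [-0.28548634  0.53852423 -0.79277311 -0.67410562]
 [ 0.01361402  0.82939413  0.55849802  0.61129183]
 [ 0.          0.          0.          1.        ]]
wrist [[309.70691629   0.         318.24284292]
 [  0.         309.70691629 194.46489337]
 [  0.           0.           1.        ]] [[-9.49539027e-05  9.64300161e-01  2.64811612e-01  6.69348717e-02]
 [ 9.99999910e-01  2.01278709e-04 -3.74376321e-04 -1.77471947e-04]
 [-4.14312086e-04  2.64811552e-01 -9.64300093e-01 -1.42174352e-01]
 [ 0.00000000e+00  0.00000000e+00  0.00000000e+00  1.00000000e+00]]
```

View pics/scene0.png

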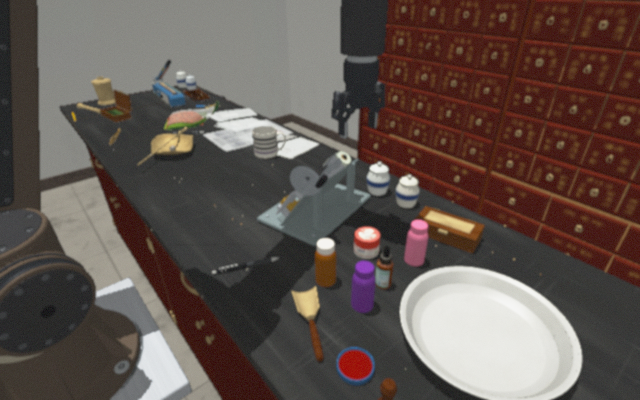

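View pics/side0.png

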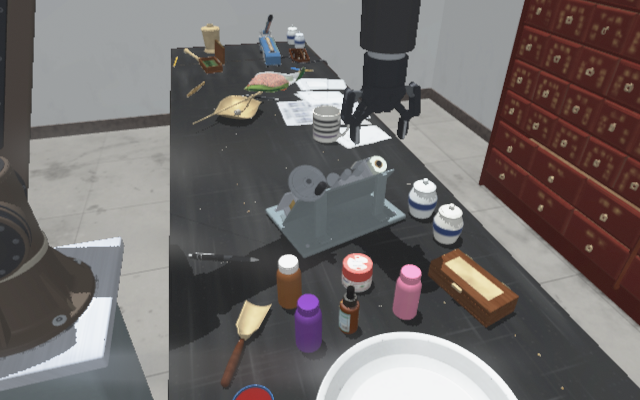

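View pics/wrist0.png

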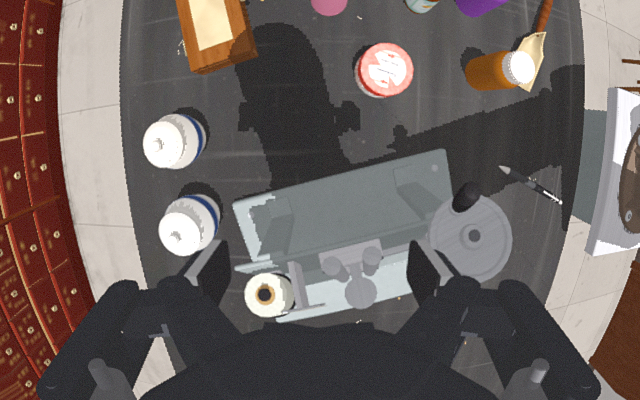

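```bash
cat > h.py <<'E'
import numpy as np,cv2,pickle
from scipy.spatial.transform import Rotation as Ro
def tool_T(o):
    T=np.eye(4);T[:3,:3]=Ro.from_euler('xyz',o['orientation'],degrees=True).as_matrix();T[:3,3]=o['tool_pos'];return T
def cloud(o,f,name):
    K=f['K'];d=f['depth'];v,u=np.mgrid[:d.shape[0],:d.shape[1]]
    a=(u-K[0,2])/K[0,0];b=(v-K[1,2])/K[1,1]
    if name=='wrist':
        r=np.hypot(a,b);s=np.where(r>1e-9,np.tan(np.minimum(r,1.5))/np.maximum(r,1e-9),1);a=a*s;b=b*s
        T=tool_T(o)@f['T_tool_cam']
    else: T=f['world_from_camera']
    P=np.stack([a*d,-b*d,-d],-1)
    W=P@T[:3,:3].T+T[:3,3];W[d<=0]=np.nan
    return W
def proj(o,f,name,X):
    T=tool_T(o)@f['T_tool_cam'] if name=='wrist' else f['world_from_camera']
    p=(np.asarray(X)-T[:3,3])@T[:3,:3];x,y,z=p[...,0],-p[...,1],-p[...,2]
    K=f['K']
    if name=='wrist':
        r=np.hypot(x,y);th=np.arctan2(r,z);return np.stack([K[0,0]*th*x/r+K[0,2],K[1,1]*th*y/r+K[1,2]],-1)
    return np.stack([K[0,0]*x/z+K[0,2],K[1,1]*y/z+K[1,2]],-1)
def shot(name,tag,crop=None,zoom=1):
    from bench import get_obs,grab_frame
    o=get_obs();f=grab_frame(name);pickle.dump((o,f),open(f'{tag}.pkl','wb'))
    im=f['frame'][:,:,::-1]
    if crop: im=im[crop[1]:crop[3],crop[0]:crop[2]]
    im=cv2.resize(im,None,fx=zoom,fy=zoom,interpolation=cv2.INTER_CUBIC)
    cv2.imwrite(f'pics/{tag}.png',im);return o,f
def load(tag): return pickle.load(open(f'{tag}.pkl','rb'))
E
python3 - <<'E'
from h import *
o,f=load('wrist0');W=cloud(o,f,'wrist')
for n,(u,v) in dict(hub=(474,236),wheelR=(500,236),wheelup=(474,260),handle=(466,192),handletop=(462,190),plateTR=(443,151),plateTL=(236,203),BL=(280,320),plate=(350,190),bottle=(518,68),stop=(362,290),rodL=(333,262),rodR=(372,258),tin=(385,70)).items(): print(n,W[v,u].round(4))
im=f['frame'][130:340,220:540,::-1];cv2.imwrite('pics/w0z.png',cv2.resize(im,None,fx=2.5,fy=2.5,interpolation=cv2.INTER_CUBIC))
E
```

```text
hub [0.5458 0.0277 0.1578]
wheelR [0.5165 0.0303 0.155 ]
wheelup [0.5432 0.0485 0.1611]
handle [ 0.5673 -0.0137  0.1723]
handletop [ 0.5698 -0.0147  0.1702]
plateTR [ 0.5217 -0.0241  0.0161]
plateTL [0.7758 0.042  0.0151]
BL [0.7294 0.2189 0.0155]
plate [0.6362 0.0257 0.0148]
bottle [ 0.4741 -0.1236  0.1005]
stop [0.6269 0.1184 0.0887]
rodL [0.6629 0.0479 0.1552]
rodR [0.6324 0.0437 0.1576]
tin [ 0.6049 -0.1124  0.0501]
```

View pics/w0z.png

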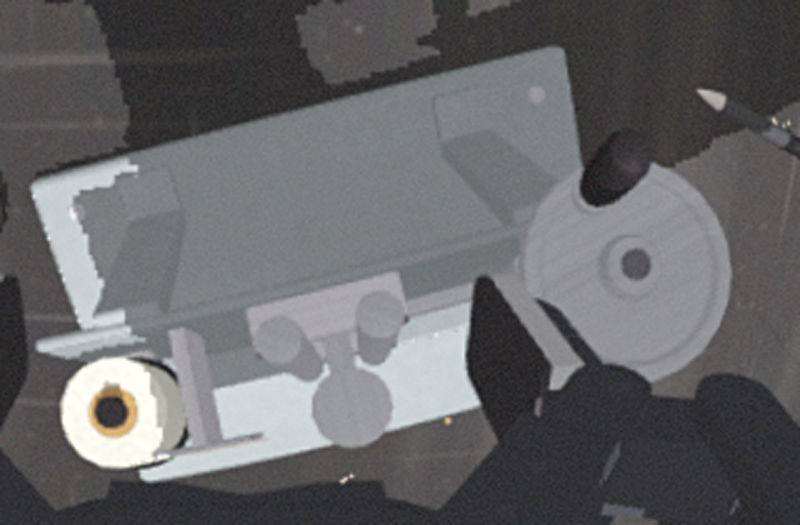

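Call:
{"method": "play_rows", "body": {"motion": [{"linear": [-0.01,0.03,0.02],"rot": [-0.07,0,0],"gripper": 0},{"linear": [-0.01,0.035,0.02],"rot": [-0.08,0,0],"gripper": 0},{"linear": [-0.01,0.035,0.02],"rot": [-0.08,0,0],"gripper": 0},{"linear": [-0.01,0.035,0.01],"rot": [-0.08,0,0],"gripper": 0},{"linear": [-0.01,0.035,0.01],"rot": [-0.08,0,0],"gripper": 0},{"linear": [-0.01,0.035,0],"rot": [-0.08,0,0],"gripper": 0},{"linear": [-0.01,0.035,0],"rot": [-0.08,0,0],"gripper": 0},{"linear": [-0.01,0.035,0],"rot": [-0.08,0,0],"gripper": 0},{"linear": [-0.01,0.035,0],"rot": [-0.07,0,0],"gripper": 0},{"linear": [0,0,0],"rot": [0,0,0],"gripper": 0}]}}

```text
t: 0.98
tool_pos: [0.5825, 0.3171, 0.3054]
orientation: [179.6, -40.8, -89.3]
contact_force: [-1.2, -1.3, -3.1]
grip_width: 0.0855
```

Run:
```python
from h import *
o,f=shot('wrist','w1');print(o['t'],o['tool_pos'],o['orientation'],o['joint_positions'])
```

```text
0.9833 [0.58251454 0.31706477 0.30538272] [179.61580576 -40.76927986 -89.32089206] [  56.67779224   33.60774922   11.16086948   21.60386212 -102.39407848
  -58.14889313]
```

View pics/w1.png

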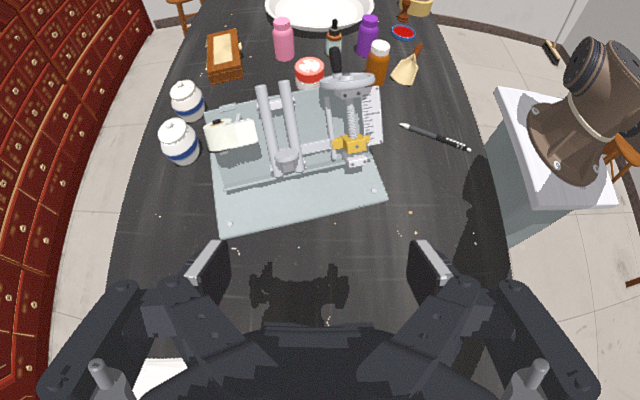

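Run:
```python
from h import *
o,f=load('w1')
im=f['frame'][60:190,290:400,::-1];cv2.imwrite('pics/w1z.png',cv2.resize(im,None,fx=4.6,fy=4.6,interpolation=cv2.INTER_CUBIC))
T=tool_T(o)@f['T_tool_cam'];print(T[:3,3],-T[:3,2])
```

```text
[0.58314325 0.35946027 0.45655968] [-0.00178793 -0.42918058 -0.90321694]
```

View pics/w1z.png

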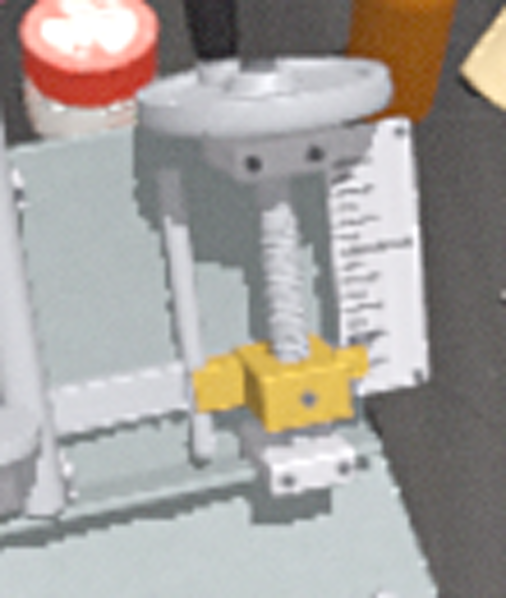

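Call:
{"method": "play_rows", "body": {"motion": [{"linear": [-0.02,-0.02,-0.03],"rot": [0,0,0],"gripper": 0},{"linear": [-0.02,-0.03,-0.03],"rot": [0,0,0],"gripper": 0},{"linear": [-0.02,-0.03,-0.03],"rot": [0,0,0],"gripper": 0},{"linear": [0,-0.02,-0.02],"rot": [0,0,0],"gripper": 0},{"linear": [0,0,0],"rot": [0,0,0],"gripper": 0},{"linear": [0,0,0],"rot": [0,0,0],"gripper": 0},{"linear": [0,0,0],"rot": [0,0,0],"gripper": 0}]}}

```text
t: 1.62
tool_pos: [0.5303, 0.2169, 0.209]
orientation: [-179.9, -40.0, -90.1]
contact_force: [0.5, 0.2, 0.4]
grip_width: 0.0857
```

Run:
```python
from h import *
o,f=shot('wrist','w2');print(o['t'],o['tool_pos'],o['orientation'],o['joint_positions'])
im=f['frame'][20:200,250:440,::-1];cv2.imwrite('pics/w2z.png',cv2.resize(im,None,fx=3.3,fy=3.3,interpolation=cv2.INTER_CUBIC))
```

```text
1.6167 [0.53029313 0.21693615 0.20903402] [-179.88828289  -40.02778296  -90.0933283 ] [ 55.55383516  27.05805072 -12.28408915  21.44347117 -85.66188095
 -64.05473905]
```

View pics/w2.png

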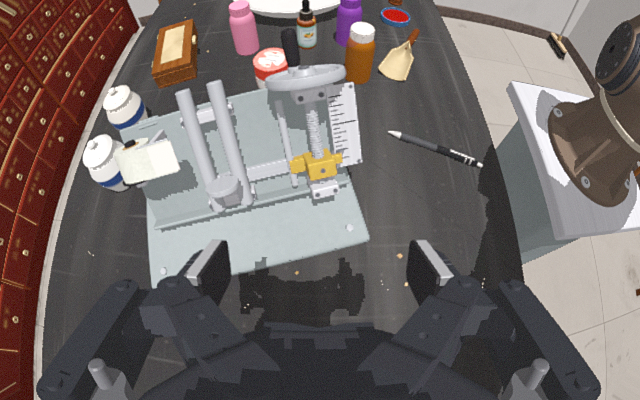

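View pics/w2z.png

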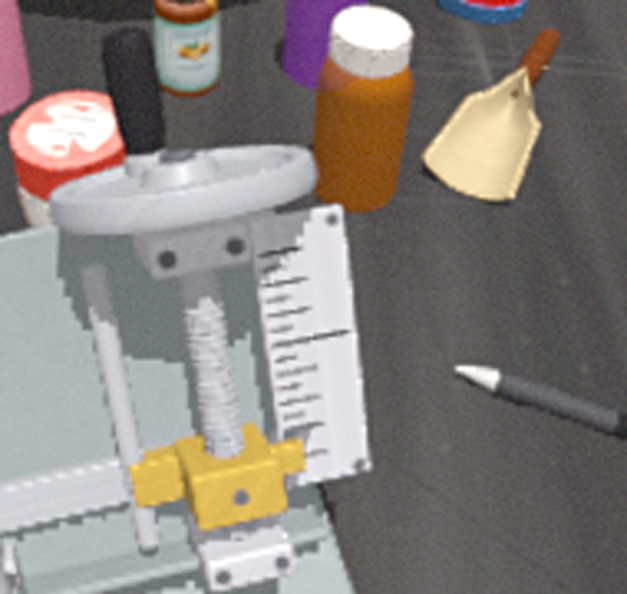

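Call:
{"method": "play_rows", "body": {"motion": [{"linear": [-0.01,-0.03,-0.01],"rot": [0,0,0],"gripper": 0},{"linear": [-0.01,-0.03,-0.01],"rot": [0,0,0],"gripper": 0},{"linear": [-0.01,-0.015,-0.01],"rot": [0,0,0],"gripper": 0},{"linear": [0,0,0],"rot": [0,0,0],"gripper": 0},{"linear": [0,0,0],"rot": [0,0,0],"gripper": 0},{"linear": [0,0,0],"rot": [0,0,0],"gripper": 0}]}}

```text
t: 2.17
tool_pos: [0.5006, 0.1432, 0.1788]
orientation: [-179.9, -40.0, -90.0]
contact_force: [0.2, 0.9, 0.3]
grip_width: 0.0853
```

Run:
```python
from h import *
o,f=shot('wrist','w3');print(o['t'],o['tool_pos'],o['orientation'])
im=f['frame'][40:200,240:400,::-1];cv2.imwrite('pics/w3z.png',cv2.resize(im,None,fx=3.75,fy=3.75,interpolation=cv2.INTER_CUBIC))
im=f['frame'][130:190,280:380,::-1];cv2.imwrite('pics/w3zz.png',cv2.resize(im,None,fx=8,fy=8,interpolation=cv2.INTER_CUBIC))
```

```text
2.1667 [0.50060528 0.14316846 0.17883176] [-179.86448093  -40.00715367  -90.04362869]
```

View pics/w3z.png

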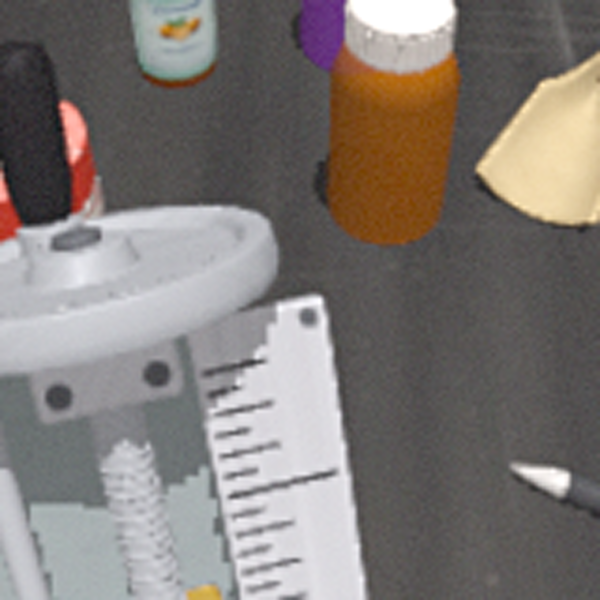

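View pics/w3zz.png

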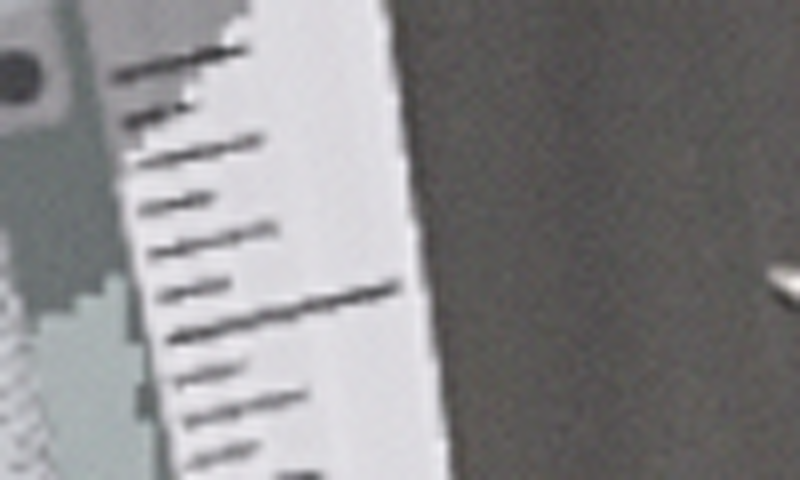

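Pattern clear: longest line at about px (301–330, 172–166). The pointer is lower; crop further down.

Run:
```python
from h import *
o,f=load('w3')
im=f['frame'][155:255,270:370,::-1];cv2.imwrite('pics/w3p.png',cv2.resize(im,None,fx=6,fy=6,interpolation=cv2.INTER_CUBIC))
```

```text
(no output)
```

View pics/w3p.png

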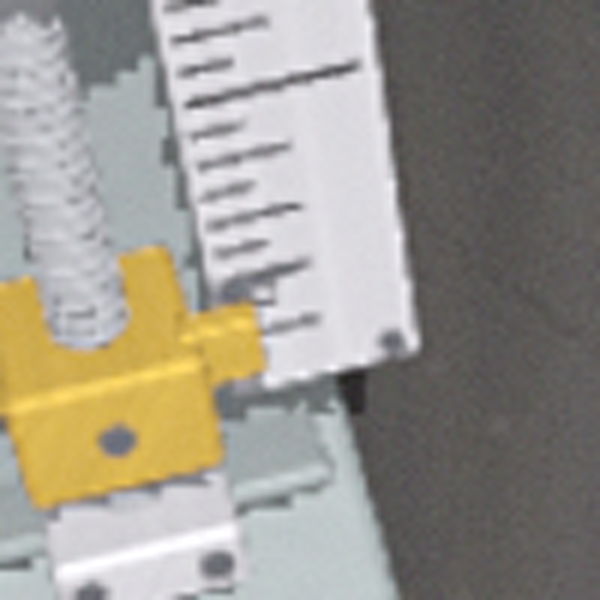

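Run:
```python
from h import *
for t,px in (('w3',dict(L0=(301.5,172),L1=(329.5,165.7),m30a=(307,203.5),m30b=(321,199))),):
    o,f=load(t);W=cloud(o,f,'wrist')
    for n,(u,v) in px.items(): print(n,W[round(v),round(u)])
    # scale plane fit
    m=np.zeros(W.shape[:2],np.uint8);cv2.fillPoly(m,[np.array([[306,175],[330,172],[336,208],[318,210]])],1)
    P=W[m>0];c=P.mean(0);n=np.linalg.svd(P-c)[2][2];n*=np.sign(n[2]);print('scale plane',c,n,'tilt',np.degrees(np.arccos(n[2])),'yaw',np.degrees(np.arctan2(n[1],n[0]))-90,np.std((P-c)@n))
o,f=load('w1');W=cloud(o,f,'wrist')
# foot plate
m=np.zeros(W.shape[:2],np.uint8);cv2.fillPoly(m,[np.array([[222,200],[370,178],[382,195],[225,228]])],1);P=W[m>0];print('plate z',np.nanmedian(P[:,2]))
for n,(u,v) in dict(cornerFL=(219,234),cornerFR=(387,199)).items(): print(n,W[v-2,u+2 if u<300 else u-3])
```

```text
L0 [0.51453506 0.05805341 0.10241763]
L1 [0.49088305 0.05202937 0.10204573]
m30a [0.51077337 0.07775466 0.0799761 ]
m30b [0.49843439 0.07150072 0.07669142]Traceback (most recent call last):
  File "<stdin>", line 7, in <module>
    u, s, vh = gufunc(a, signature=signature)
               ~~~~~~^^^^^^^^^^^^^^^^^^^^^^^^
    raise LinAlgError("SVD did not converge")
numpy.linalg.LinAlgError: SVD did not converge
```

Run:
```python
from h import *
# scale plane
o,f=load('w3');W=cloud(o,f,'wrist')
m=np.zeros(W.shape[:2],np.uint8);cv2.fillPoly(m,[np.array([[306,175],[330,172],[336,208],[318,210]])],1)
P=W[m>0];P=P[~np.isnan(P[:,0])];c=P.mean(0);n=np.linalg.svd(P-c)[2][2];n*=np.sign(n[2]);print('scale plane',c,n,'tilt',np.degrees(np.arccos(n[2])),'yaw',np.degrees(np.arctan2(n[1],n[0]))-90,np.std((P-c)@n))
pts=[]
for t in ('wrist0','w1','w2'):
    o,f=load(t);W=cloud(o,f,'wrist').reshape(-1,3)
    k=(W[:,2]>.011)&(W[:,2]<.019)&(W[:,0]>.45)&(W[:,0]<.85)&(W[:,1]>-.08)&(W[:,1]<.28)
    Q=W[k];print(t,len(Q),np.median(Q[:,2]))
    g=np.zeros((400,400),np.uint8);ij=((Q[:,:2]-[.45,-.1])*1000).astype(int);ok=(ij>=0).all(1)&(ij<400).all(1);g[ij[ok,1],ij[ok,0]]=255
    g=cv2.morphologyEx(g,cv2.MORPH_CLOSE,np.ones((9,9)));g=cv2.morphologyEx(g,cv2.MORPH_OPEN,np.ones((5,5)))
    cs=max(cv2.findContours(g,0,2)[0],key=cv2.contourArea);r=cv2.minAreaRect(cs);print(r, np.array(r[0])/1000+[.45,-.1])
```

```text
scale plane [0.49727533 0.06646442 0.08360271] [-0.2297885   0.78351266  0.57732587] tilt 54.73732216752763 yaw 16.345351344819775 0.0007192958715445988
wrist0 13312 0.015531956138442687
((189.89419555664062, 146.77178955078125), (275.6346130371094, 84.89983367919922), 14.931416511535645) [0.6398942  0.04677179]
w1 8000 0.015331569243023785
((172.1927947998047, 214.49813842773438), (276.01953125, 160.62432861328125), 14.38139533996582) [0.62219279 0.11449814]
w2 11453 0.015433531701262326
((165.92481994628906, 236.04971313476562), (276.8642578125, 114.17998504638672), 13.642915725708008) [0.61592482 0.13604971]
```

Run:
```python
from h import *
yaw=np.radians(14.4);ex=np.array([np.cos(yaw),np.sin(yaw)]);ey=np.array([-ex[1],ex[0]])
for t in ('wrist0','w1','w2'):
    o,f=load(t);W=cloud(o,f,'wrist').reshape(-1,3)
    k=(W[:,2]>.011)&(W[:,2]<.019)&(W[:,0]>.45)&(W[:,0]<.85)&(W[:,1]>-.08)&(W[:,1]<.28);Q=W[k]
    x=Q[:,:2]@ex;y=Q[:,:2]@ey;print(t,np.percentile(x,[.3,99.7]),np.percentile(y,[.3,99.7]))
def fit(W,m,name):
    P=W[m>0];P=P[~np.isnan(P[:,0])];c=np.median(P,0)
    for _ in range(5):
        n=np.linalg.svd(P-P.mean(0))[2][2];d=(P-P.mean(0))@n;P=P[abs(d)<max(.0015,2*np.std(d))]
    n*=np.sign(n[2]);print(name,P.mean(0),n,'tilt',np.degrees(np.arccos(n[2])),'leanyaw',np.degrees(np.arctan2(n[1],n[0]))+90,len(P))
o,f=load('wrist0');W=cloud(o,f,'wrist')
m=np.zeros(W.shape[:2],np.uint8);cv2.circle(m,(474,236),32,1,-1);cv2.circle(m,(474,236),14,0,-1);m[:215,450:490]=0;m[:,:440]=0
fit(W,m,'wheel')
# hub top: points near centre
for (u,v) in [(474,236),(469,236),(474,230),(479,238),(474,242)]: print(W[v,u])
# rods ends
for nm,(u,v) in dict(A=(331,265),B=(372,256)).items():
    m=np.zeros(W.shape[:2],np.uint8);cv2.circle(m,(u,v),6,1,-1);fit(W,m,nm)
m=np.zeros(W.shape[:2],np.uint8);cv2.circle(m,(361,292),11,1,-1);fit(W,m,'stop')
```

```text
wrist0 [0.49676186 0.78123202] [-0.15905379  0.03317329]
w1 [0.49539855 0.81033251] [-0.22359822  0.03585668]
w2 [0.49471289 0.77451784] [-0.11770152  0.03486713]
wheel [0.54133475 0.03362268 0.15212495] [ 0.14940842 -0.55414818  0.81889982] tilt 35.025187117497644 leanyaw 15.089182720321034 2151
[0.54580739 0.02768682 0.15780708]
[0.54967759 0.02825605 0.15598983]
[0.54480485 0.02371419 0.15441096]
[0.54046024 0.02972993 0.15786653]
[0.54562797 0.03247853 0.15929118]
A [0.66444659 0.05021071 0.15585203] [ 0.15101757 -0.58886772  0.79399528] tilt 37.43954013716883 leanyaw 14.383754375921924 110
B [0.63235344 0.04249996 0.15646632] [ 0.15379258 -0.57420504  0.80413706] tilt 36.473001410305635 leanyaw 14.993930382663393 109
stop [0.62818576 0.12005174 0.09021535] [ 0.15718986 -0.54788917  0.82165005] tilt 34.74968701910427 leanyaw 16.00822906235375 354
```

```bash
cat >> h.py <<'E'
YAW=np.radians(14.7)
X=np.array([np.cos(YAW),np.sin(YAW),0]);c35,s35=np.cos(np.radians(35)),np.sin(np.radians(35))
h_=np.array([-np.sin(YAW),np.cos(YAW),0])
Y=h_*c35+np.array([0,0,s35]);Z=-h_*s35+np.array([0,0,c35])
S=np.stack([X,Y,Z],1) # world_from_sloping
E
python3 - <<'E'
from h import *
from scipy.optimize import least_squares
c0=np.array([.5455,.028,.158])@S;print('hub slope',c0)
for t in ('wrist0','w2','w3'):
    o,f=load(t);W=cloud(o,f,'wrist');fr=f['frame'].astype(int).sum(-1)
    L=W@S-c0
    r=np.hypot(L[...,0],L[...,1])
    k=(r<.05)&(abs(L[...,2])<.015);print(t,'wheel s hist',np.histogram(L[...,2][k],bins=np.arange(-.016,.016,.002))[0])
    k=(r<.05)&(L[...,2]>-.009)&(L[...,2]<-.001)&(fr>200)
    p=L[k][:,:2]; a=np.degrees(np.arctan2(p[:,1],p[:,0]))
    e=[]
    for b in range(-180,180,10):
        q=p[(a>=b)&(a<b+10)]
        if len(q)>15: 
            rr=np.hypot(*q.T);j=np.argsort(rr)[-3];e.append(q[j])
    e=np.array(e);
    if len(e)>6:
        sol=least_squares(lambda v:np.hypot(e[:,0]-v[0],e[:,1]-v[1])-v[2],[0,0,.04],loss='soft_l1',f_scale=.001);print('circle',sol.x,len(e))
    k=(r<.06)&(L[...,2]>.006)&(L[...,2]<.06)&(fr<200)
    p=L[k];print('handle n',len(p),p[:,:2].mean(0) if len(p) else 0,p[:,2].max() if len(p) else 0, np.percentile(p,[2,98],axis=0))
E
```

```text
hub slope [ 0.53474978 -0.00058051  0.19328886]
wrist0 wheel s hist [   0    1   94 2434 1254  774  297  136   45    7    7   12   14   16
   15]
circle [-0.0016577  -0.00177835  0.03745283] 36
handle n 534 [ 0.0089079  -0.02799422] 0.040939735345982414 [[ 0.00023901 -0.03576583  0.00833403]
 [ 0.01317959 -0.0215526   0.04022577]]
w2 wheel s hist [ 85 165 179 404 374 213  81  47  27  25  26  29  25  29  30]
circle [-0.00050626  0.00221224  0.03703587] 32
handle n 451 [ 0.00577299 -0.02329545] 0.03944451206847144 [[-0.00189809 -0.02740318  0.00679571]
 [ 0.01287517 -0.02037154  0.0378916 ]]
w3 wheel s hist [ 120  254  308 1131  687  485  170   87   37   39   43   42   41   46
   48]
circle [-0.00078012  0.00126998  0.03791529] 36
handle n 714 [ 0.00472538 -0.02317533] 0.03949144379207051 [[-0.00243222 -0.0276464   0.00674823]
 [ 0.01195257 -0.02047787  0.0382788 ]]
```

```bash
cat >> h.py <<'E'
def tgt(s): # world TCP from slope coords
    return S@np.array(s)
RT=np.stack([-Y,-X,-Z],1)
def delta(p,R=None):
    from bench import get_obs
    o=get_obs();T=tool_T(o)
    print('t',round(o['t'],2),'dpos',(np.array(p)-T[:3,3]).round(4), 'rotvec',Ro.from_matrix((RT if R is None else R)@T[:3,:3].T).as_rotvec().round(4),'F',o['contact_force'].round(1),'w',round(o['grip_width'],4))
C0=np.array([0.53475,-0.00058,0.1920]) # wheel axis at hub face (slope)
E
python3 - <<'E'
from h import *
for s in ([.5407,-.0291,.300],[.5407,-.0291,.200]):
    p=tgt(s);print(p);delta(p)
E
```

```text
[ 0.57271546 -0.05229075  0.22905454]
t 2.22 dpos [ 0.0721 -0.1955  0.0504] rotvec [1.3014 0.1697 0.2192] F [0.4 0.6 1.2] w 0.0856
[0.5581605  0.00318945 0.14713933]
t 2.22 dpos [ 0.0576 -0.14   -0.0315] rotvec [1.3014 0.1697 0.2192] F [0.4 0.6 1.2] w 0.0856
```

Call:
{"method": "play_rows", "body": {"motion": [{"linear": [0,0.01,0.03],"rot": [0.093,0.0121,0.0157],"gripper": 0},{"linear": [0,0,0.035],"rot": [0.093,0.0121,0.0157],"gripper": 0},{"linear": [0,0,0.035],"rot": [0.093,0.0121,0.0157],"gripper": 0},{"linear": [0,0,0.035],"rot": [0.093,0.0121,0.0157],"gripper": 0},{"linear": [0.007,-0.02,0.005],"rot": [0.093,0.0121,0.0157],"gripper": 0},{"linear": [0.007,-0.02,0],"rot": [0.093,0.0121,0.0157],"gripper": 0},{"linear": [0.007,-0.02,0],"rot": [0.093,0.0121,0.0157],"gripper": 0},{"linear": [0.007,-0.02,0],"rot": [0.093,0.0121,0.0157],"gripper": 0},{"linear": [0.007,-0.02,0],"rot": [0.093,0.0121,0.0157],"gripper": 0},{"linear": [0.007,-0.02,0],"rot": [0.093,0.0121,0.0157],"gripper": 0}]}}

```text
t: 3.05
tool_pos: [0.543, 0.0316, 0.3204]
orientation: [178.3, 13.8, -79.5]
contact_force: [0.6, 0.0, 0.2]
grip_width: 0.0853
```

Call:
{"method": "play_rows", "body": {"motion": [{"linear": [0.007,-0.02,-0.01],"rot": [0.093,0.0121,0.0157],"gripper": 80},{"linear": [0.007,-0.02,-0.02],"rot": [0.093,0.0121,0.0157],"gripper": 80},{"linear": [0.007,-0.02,-0.02],"rot": [0.093,0.0121,0.0157],"gripper": 80},{"linear": [0.007,-0.025,-0.02],"rot": [0.093,0.0121,0.0157],"gripper": 80},{"linear": [0,0,0],"rot": [0,0,0],"gripper": 80},{"linear": [0,0,0],"rot": [0,0,0],"gripper": 80},{"linear": [0,0,0],"rot": [0,0,0],"gripper": 80}]}}

```text
t: 3.63
tool_pos: [0.5704, -0.054, 0.2475]
orientation: [179.9, 34.9, -75.3]
contact_force: [0.3, 0.3, 1.4]
grip_width: 0.0586
```

Run:
```python
from h import *
o,f=shot('wrist','w4',crop=(220,60,540,300),zoom=2.5);print(o['joint_positions'])
for s in ([.5407,-.0291,.300],[.5407,-.0291,.200]):
    p=tgt(s);delta(p)
W=cloud(o,f,'wrist');fr=f['frame'].astype(int).sum(-1)
L=W@S-C0;r=np.hypot(L[...,0],L[...,1]);k=(r<.05)&(L[...,2]>.008)&(L[...,2]<.046)&(fr<200);p=L[k]
print(len(p),np.percentile(p,[2,50,98],axis=0))
```

```text
[ -8.66934366  22.26991616   9.34002283 -31.66319748 -92.23620982
  26.43603086]
t 3.68 dpos [ 0.0024  0.0007 -0.0201] rotvec [ 0.0026  0.002  -0.0025] F [-0.2  0.9  0.6] w 0.0588
t 3.68 dpos [-0.0122  0.0562 -0.102 ] rotvec [ 0.0026  0.002  -0.0025] F [-0.2  0.9  0.6] w 0.0588
336 [[-0.00183817 -0.03805487  0.01401966]
 [ 0.00497646 -0.03366408  0.03895693]
 [ 0.01181164 -0.02659256  0.04132946]]
```

View pics/w4.png

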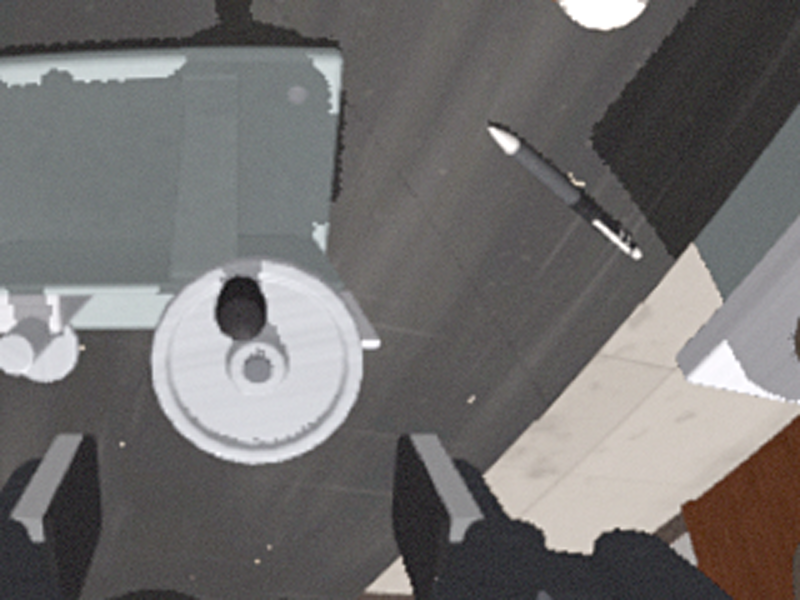

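Call:
{"method": "play_rows", "body": {"motion": [{"linear": [-0.002,0.007,-0.015],"rot": [0.002,0.002,-0.002],"gripper": 80},{"linear": [-0.002,0.012,-0.022],"rot": [0,0,0],"gripper": 80},{"linear": [-0.003,0.013,-0.022],"rot": [0,0,0],"gripper": 80},{"linear": [-0.003,0.012,-0.022],"rot": [0,0,0],"gripper": 80},{"linear": [-0.002,0.012,-0.021],"rot": [0,0,0],"gripper": 80},{"linear": [0,0,0],"rot": [0,0,0],"gripper": 80},{"linear": [0,0,0],"rot": [0,0,0],"gripper": 110}]}}

```text
t: 4.27
tool_pos: [0.5575, 0.0048, 0.1482]
orientation: [-179.9, 35.0, -75.0]
contact_force: [0.8, -0.7, 0.6]
grip_width: 0.0491
```

Run:
```python
from h import *
o,f=shot('wrist','w5',crop=(220,60,540,300),zoom=2.5)
delta(tgt([.5402,-.0294,.200]))
```

```text
t 4.32 dpos [-0.0005 -0.0011 -0.0018] rotvec [ 0.0005  0.0023 -0.0033] F [0.5 0.4 0.7] w 0.0484
```

View pics/w5.png

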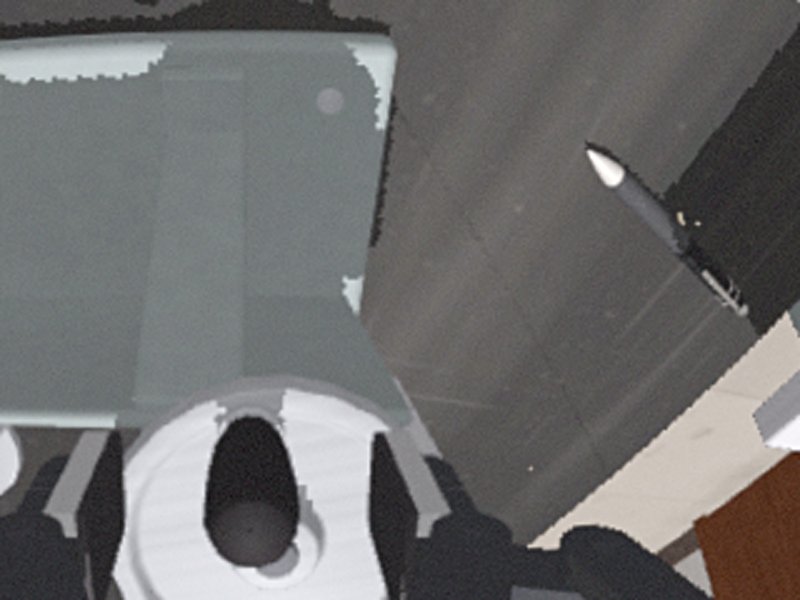

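Call:
{"method": "play_rows", "body": {"motion": [{"linear": [0,0,0],"rot": [0,0,0],"gripper": 255},{"linear": [0,0,0],"rot": [0,0,0],"gripper": 255},{"linear": [0,0,0],"rot": [0,0,0],"gripper": 255},{"linear": [0,0,0],"rot": [0,0,0],"gripper": 255},{"linear": [0,0,0],"rot": [0,0,0],"gripper": 255},{"linear": [0,0,0],"rot": [0,0,0],"gripper": 255}]}}

```text
t: 4.82
tool_pos: [0.5582, 0.0022, 0.1477]
orientation: [-180.0, 35.0, -75.3]
contact_force: [-1.1, -0.2, 7.0]
grip_width: 0.0146
```

Run:
```python
from h import *
delta(tgt([.5402,-.0294,.200]))
C=C0[:2];h0=np.array([.0055,-.029]);R=.029
a0=np.degrees(np.arctan2(h0[1],h0[0]));print(a0)
# clockwise seen from +z free end => angle decreasing
pts=[np.array([R*np.cos(np.radians(a0-i*18)),R*np.sin(np.radians(a0-i*18)),0]) for i in range(21)]
w=[S@p for p in pts]
for i in range(20): print(i,(w[i+1]-w[i]).round(4).tolist())
```

```text
t 4.82 dpos [-0.0004  0.0006 -0.0007] rotvec [-0.0009  0.0002  0.0005] F [-1.1 -0.2  7. ] w 0.0146
-79.26110289909457
0 [-0.0087, -0.0025, -0.0002]
1 [-0.009, -0.0002, 0.0015]
2 [-0.0083, 0.0021, 0.0029]
3 [-0.0069, 0.0043, 0.0041]
4 [-0.0047, 0.006, 0.0049]
5 [-0.0022, 0.0071, 0.0052]
6 [0.0006, 0.0075, 0.005]
7 [0.0034, 0.0072, 0.0043]
8 [0.0058, 0.0062, 0.0032]
9 [0.0076, 0.0046, 0.0018]
10 [0.0087, 0.0025, 0.0002]
11 [0.009, 0.0002, -0.0015]
12 [0.0083, -0.0021, -0.0029]
13 [0.0069, -0.0043, -0.0041]
14 [0.0047, -0.006, -0.0049]
15 [0.0022, -0.0071, -0.0052]
16 [-0.0006, -0.0075, -0.005]
17 [-0.0034, -0.0072, -0.0043]
18 [-0.0058, -0.0062, -0.0032]
19 [-0.0076, -0.0046, -0.0018]
```

Call:
{"method": "play_rows", "body": {"motion": [{"linear": [-0.0087,-0.0025,-0.0002],"rot": [0,0,0],"gripper": 255},{"linear": [-0.009,-0.0002,0.0015],"rot": [0,0,0],"gripper": 255},{"linear": [-0.0083,0.0021,0.0029],"rot": [0,0,0],"gripper": 255},{"linear": [-0.0069,0.0043,0.0041],"rot": [0,0,0],"gripper": 255},{"linear": [-0.0047,0.006,0.0049],"rot": [0,0,0],"gripper": 255}]}}

```text
t: 5.23
tool_pos: [0.5202, 0.0106, 0.1602]
orientation: [180.0, 34.9, -75.4]
contact_force: [2.9, -5.1, 4.3]
grip_width: 0.015
```

```bash
cat >> h.py <<'E'
def crank():
    from bench import get_obs
    o=get_obs();p=S.T@o['tool_pos']-C0;F=S.T@o['contact_force'];print('t',o['t'],'r',np.hypot(p[0],p[1]).round(4),'ang',np.degrees(np.arctan2(p[1],p[0])).round(1),'z',p[2].round(4),'Fslope',F.round(1),'w',o['grip_width'].round(4) if hasattr(o['grip_width'],'round') else o['grip_width'])
E
python3 -c "
from h import *;crank()"
```

```text
t 5.2333 r 0.0298 ang -165.9 z 0.009 Fslope [ 1.5 -2.1  6.8] w 0.015043078814487644
```

Call:
{"method": "play_rows", "body": {"motion": [{"linear": [-0.0022,0.0071,0.0052],"rot": [0,0,0],"gripper": 255},{"linear": [0.0006,0.0075,0.005],"rot": [0,0,0],"gripper": 255},{"linear": [0.0034,0.0072,0.0043],"rot": [0,0,0],"gripper": 255},{"linear": [0.0058,0.0062,0.0032],"rot": [0,0,0],"gripper": 255},{"linear": [0.0076,0.0046,0.0018],"rot": [0,0,0],"gripper": 255},{"linear": [0.0087,0.0025,0.0002],"rot": [0,0,0],"gripper": 255},{"linear": [0.009,0.0002,-0.0015],"rot": [0,0,0],"gripper": 255},{"linear": [0.0083,-0.0021,-0.0029],"rot": [0,0,0],"gripper": 255},{"linear": [0.0069,-0.0043,-0.0041],"rot": [0,0,0],"gripper": 255},{"linear": [0.0047,-0.006,-0.0049],"rot": [0,0,0],"gripper": 255}]}}

```text
t: 6.07
tool_pos: [0.573, 0.0343, 0.1666]
orientation: [179.9, 35.0, -75.3]
contact_force: [-4.9, -6.7, 8.8]
grip_width: 0.0145
```

```bash
python3 -c "
from h import *;crank()"
```

```text
t 6.0667 r 0.0285 ang 8.5 z 0.0089 Fslope [-6.4  0.8 10.2] w 0.014503898301068031
```

Call:
{"method": "play_rows", "body": {"motion": [{"linear": [0.0022,-0.0071,-0.0052],"rot": [0,0,0],"gripper": 255},{"linear": [-0.0006,-0.0075,-0.005],"rot": [0,0,0],"gripper": 255},{"linear": [-0.0034,-0.0072,-0.0043],"rot": [0,0,0],"gripper": 255},{"linear": [-0.0058,-0.0062,-0.0032],"rot": [0,0,0],"gripper": 255},{"linear": [-0.0076,-0.0046,-0.0018],"rot": [0,0,0],"gripper": 255}]}}

```text
t: 6.48
tool_pos: [0.5581, 0.0021, 0.1475]
orientation: [-180.0, 35.1, -75.3]
contact_force: [-0.0, 1.0, 14.3]
grip_width: 0.0151
```

```bash
python3 -c "
from h import *;crank();delta(tgt([.5402,-.0294,.200]))"
```

```text
t 6.4833 r 0.0296 ang -79.1 z 0.0089 Fslope [ 0.2  9.  11.1] w 0.015067958356966447
t 6.48 dpos [-0.0003  0.0007 -0.0006] rotvec [-0.0015 -0.0001  0.0003] F [-0.   1.  14.3] w 0.0151
```

Call:
{"method": "play_rows", "body": {"motion": [{"linear": [-0.0087,-0.0023,0.0001],"rot": [0,0,0],"gripper": 255},{"linear": [-0.009,-0.0002,0.0015],"rot": [0,0,0],"gripper": 255},{"linear": [-0.0083,0.0021,0.0029],"rot": [0,0,0],"gripper": 255},{"linear": [-0.0069,0.0043,0.0041],"rot": [0,0,0],"gripper": 255},{"linear": [-0.0047,0.006,0.0049],"rot": [0,0,0],"gripper": 255},{"linear": [-0.0022,0.0071,0.0052],"rot": [0,0,0],"gripper": 255},{"linear": [0.0006,0.0075,0.005],"rot": [0,0,0],"gripper": 255},{"linear": [0.0034,0.0072,0.0043],"rot": [0,0,0],"gripper": 255},{"linear": [0.0058,0.0062,0.0032],"rot": [0,0,0],"gripper": 255},{"linear": [0.0076,0.0046,0.0018],"rot": [0,0,0],"gripper": 255}]}}

```text
t: 7.32
tool_pos: [0.535, 0.0445, 0.1804]
orientation: [179.9, 35.0, -75.4]
contact_force: [0.4, -6.8, 3.6]
grip_width: 0.0145
```

Call:
{"method": "play_rows", "body": {"motion": [{"linear": [0.0087,0.0025,0.0002],"rot": [0,0,0],"gripper": 255},{"linear": [0.009,0.0002,-0.0015],"rot": [0,0,0],"gripper": 255},{"linear": [0.0083,-0.0021,-0.0029],"rot": [0,0,0],"gripper": 255},{"linear": [0.0069,-0.0043,-0.0041],"rot": [0,0,0],"gripper": 255},{"linear": [0.0047,-0.006,-0.0049],"rot": [0,0,0],"gripper": 255},{"linear": [0.0022,-0.0071,-0.0052],"rot": [0,0,0],"gripper": 255},{"linear": [-0.0006,-0.0075,-0.005],"rot": [0,0,0],"gripper": 255},{"linear": [-0.0034,-0.0072,-0.0043],"rot": [0,0,0],"gripper": 255},{"linear": [-0.0058,-0.0062,-0.0032],"rot": [0,0,0],"gripper": 255},{"linear": [-0.0076,-0.0046,-0.0018],"rot": [0,0,0],"gripper": 255}]}}

```text
t: 8.15
tool_pos: [0.5583, 0.0023, 0.1476]
orientation: [-180.0, 35.1, -75.3]
contact_force: [0.9, 1.4, 13.3]
grip_width: 0.015
```

```bash
python3 -c "
from h import *;crank();delta(tgt([.5402,-.0294,.200]))
o,f=shot('side','s6');o,f=shot('scene','c6')"
```

```text
t 8.15 r 0.0296 ang -78.5 z 0.0089 Fslope [ 1.2  8.5 10.2] w 0.014965792196649997
t 8.15 dpos [-0.0006  0.0005 -0.0006] rotvec [-0.0014 -0.      0.0005] F [ 0.9  1.4 13.3] w 0.015
```

Call:
{"method": "play_rows", "body": {"motion": [{"linear": [-0.0087,-0.0023,0.0001],"rot": [0,0,0],"gripper": 255},{"linear": [-0.009,-0.0002,0.0015],"rot": [0,0,0],"gripper": 255},{"linear": [-0.0083,0.0021,0.0029],"rot": [0,0,0],"gripper": 255},{"linear": [-0.0069,0.0043,0.0041],"rot": [0,0,0],"gripper": 255},{"linear": [-0.0047,0.006,0.0049],"rot": [0,0,0],"gripper": 255},{"linear": [-0.0022,0.0071,0.0052],"rot": [0,0,0],"gripper": 255},{"linear": [0.0006,0.0075,0.005],"rot": [0,0,0],"gripper": 255},{"linear": [0.0034,0.0072,0.0043],"rot": [0,0,0],"gripper": 255},{"linear": [0.0058,0.0062,0.0032],"rot": [0,0,0],"gripper": 255},{"linear": [0.0076,0.0046,0.0018],"rot": [0,0,0],"gripper": 255}]}}

```text
t: 9.08
tool_pos: [0.5353, 0.0447, 0.1805]
orientation: [179.9, 35.0, -75.4]
contact_force: [0.7, -7.6, 4.0]
grip_width: 0.0144
```

Call:
{"method": "play_rows", "body": {"motion": [{"linear": [0.0087,0.0025,0.0002],"rot": [0,0,0],"gripper": 255},{"linear": [0.009,0.0002,-0.0015],"rot": [0,0,0],"gripper": 255},{"linear": [0.0083,-0.0021,-0.0029],"rot": [0,0,0],"gripper": 255},{"linear": [0.0069,-0.0043,-0.0041],"rot": [0,0,0],"gripper": 255},{"linear": [0,0,0],"rot": [0,0,0],"gripper": 255}]}}

```text
t: 9.5
tool_pos: [0.5693, 0.0395, 0.1708]
orientation: [179.9, 34.9, -75.4]
contact_force: [-1.0, -7.7, 5.2]
grip_width: 0.0151
```

```bash
python3 -c "
from h import *;crank()"
```

```text
t 9.5 r 0.0283 ang 23.9 z 0.0089 Fslope [-2.9 -2.9  8.4] w 0.015116822897249829
```

Call:
{"method": "play_rows", "body": {"motion": [{"linear": [0,0,0],"rot": [0,0,0],"gripper": 110},{"linear": [0,0,0],"rot": [0,0,0],"gripper": 110},{"linear": [0,0,0],"rot": [0,0,0],"gripper": 110},{"linear": [0,0,0],"rot": [0,0,0],"gripper": 110}]}}

```text
t: 9.83
tool_pos: [0.5678, 0.042, 0.1708]
orientation: [179.8, 35.1, -75.4]
contact_force: [-0.2, -0.0, -1.0]
grip_width: 0.0485
```

```bash
python3 -c "
from h import *;crank()
# retreat up the handle 80mm, then to viewing pose
o=__import__('bench').get_obs()
print((S@[0,0,.08]).round(4))
T=tool_T(o);Rv=Ro.from_euler('xyz',[-179.9,-40,-90],degrees=True).as_matrix();print(Ro.from_matrix(Rv@T[:3,:3].T).as_rotvec())
print((np.array([.515,.17,.21])-T[:3,3]-S@[0,0,.08]).round(4))"
```

```text
t 9.8333 r 0.0287 ang 28.8 z 0.0072 Fslope [-0.2 -0.6 -0.8] w 0.04845768920942479
[ 0.0116 -0.0444  0.0655]
[-1.30276784 -0.1717179  -0.21678721]
[-0.0645  0.1723 -0.0263]
```

Call:
{"method": "play_rows", "body": {"motion": [{"linear": [0.004,-0.013,0.02],"rot": [0,0,0],"gripper": 110},{"linear": [0.004,-0.016,0.023],"rot": [0,0,0],"gripper": 110},{"linear": [0.004,-0.016,0.023],"rot": [0,0,0],"gripper": 110},{"linear": [-0.005,0.01,0.03],"rot": [-0.093,-0.0122,-0.0155],"gripper": 60},{"linear": [-0.006,0.02,0.03],"rot": [-0.093,-0.0122,-0.0155],"gripper": 0},{"linear": [-0.006,0.025,0.02],"rot": [-0.093,-0.0122,-0.0155],"gripper": 0},{"linear": [-0.006,0.025,0.01],"rot": [-0.093,-0.0122,-0.0155],"gripper": 0},{"linear": [-0.006,0.025,0],"rot": [-0.093,-0.0122,-0.0155],"gripper": 0},{"linear": [-0.006,0.025,0],"rot": [-0.093,-0.0122,-0.0155],"gripper": 0},{"linear": [-0.006,0.025,0],"rot": [-0.093,-0.0122,-0.0155],"gripper": 0}]}}

```text
t: 10.67
tool_pos: [0.5385, 0.1532, 0.3289]
orientation: [177.8, -2.6, -82.6]
contact_force: [1.5, 0.2, 0.4]
grip_width: 0.0857
```

Call:
{"method": "play_rows", "body": {"motion": [{"linear": [-0.006,0.025,0],"rot": [-0.093,-0.0122,-0.0155],"gripper": 0},{"linear": [-0.006,0.02,0],"rot": [-0.093,-0.0122,-0.0155],"gripper": 0},{"linear": [-0.006,0.01,0],"rot": [-0.093,-0.0122,-0.0155],"gripper": 0},{"linear": [-0.006,0,-0.01],"rot": [-0.093,-0.0122,-0.0155],"gripper": 0},{"linear": [-0.006,0,-0.03],"rot": [-0.093,-0.0122,-0.0155],"gripper": 0},{"linear": [-0.006,-0.01,-0.03],"rot": [-0.093,-0.0122,-0.0155],"gripper": 0},{"linear": [0,-0.01,-0.03],"rot": [-0.093,-0.0122,-0.0155],"gripper": 0},{"linear": [0,-0.015,-0.03],"rot": [-0.087,0,0],"gripper": 0},{"linear": [0,-0.01,-0.03],"rot": [-0.087,0,0],"gripper": 0},{"linear": [0,0,-0.01],"rot": [-0.087,0,0],"gripper": 0}]}}

```text
t: 11.5
tool_pos: [0.5011, 0.1592, 0.1541]
orientation: [179.7, -55.3, -89.8]
contact_force: [-0.4, -0.6, -0.2]
grip_width: 0.0855
```

Call:
{"method": "play_rows", "body": {"motion": [{"linear": [0,0,0],"rot": [0,0,0],"gripper": 0},{"linear": [0,0,0],"rot": [0,0,0],"gripper": 0}]}}

```text
t: 11.67
tool_pos: [0.5026, 0.162, 0.1554]
orientation: [179.8, -55.1, -89.7]
contact_force: [0.0, 0.1, 1.0]
grip_width: 0.0853
```

Run:
```python
from h import *
o,f=shot('wrist','w7');print(o['t'],o['tool_pos'],o['orientation'])
im=f['frame'][80:280,240:440,::-1];cv2.imwrite('pics/w7z.png',cv2.resize(im,None,fx=3,fy=3,interpolation=cv2.INTER_CUBIC))
```

```text
11.6667 [0.50259136 0.1619816  0.15537278] [179.79370493 -55.08166685 -89.70571709]
```

View pics/w7.png

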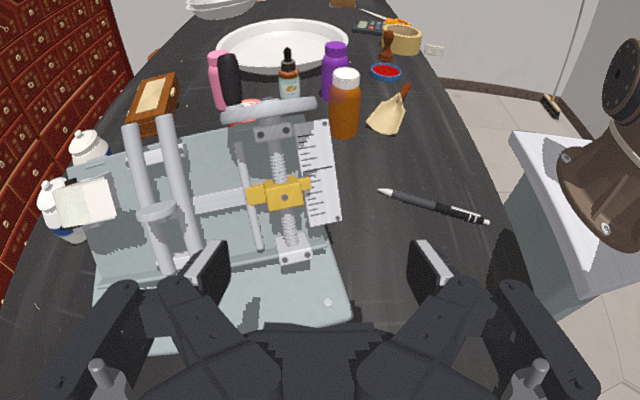

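View pics/w7z.png

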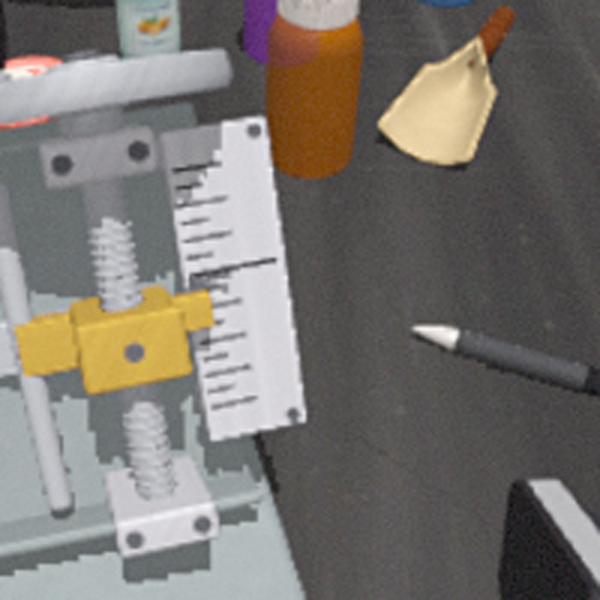

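Run:
```python
from h import *
o,f=load('w7')
im=f['frame'][155:195,293:343,::-1];cv2.imwrite('pics/w7zz.png',cv2.resize(im,None,fx=14,fy=14,interpolation=cv2.INTER_CUBIC))
```

```text
(no output)
```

View pics/w7zz.png

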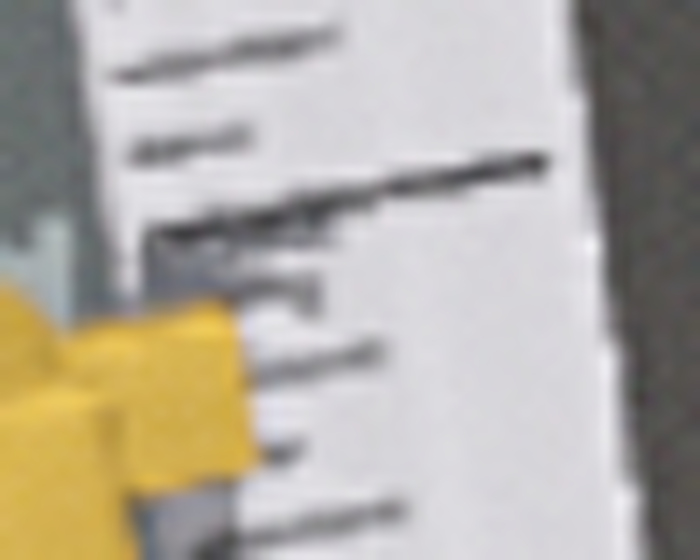

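Run:
```python
from h import *
o,f=load('w7');W=cloud(o,f,'wrist');L=W@S
m=L[150:230,300:340]
Ls=np.array([0.51453506,0.05805341,0.10241763])@S;print('scale L0 slope',Ls)
np.set_printoptions(linewidth=250)
print('heightmm rows165-190 cols 300-322');
print(((L[165:192,298:324,1]-Ls[1])*1000).round(0))
print(f['frame'][165:192,298:324].sum(-1))
print('s rel',((L[165:192:2,298:324:5,2]-Ls[2])*1000).round(1))
```

```text
scale L0 slope [ 0.51242469 -0.00221218  0.12657782]
heightmm rows165-190 cols 300-322
[[-24.  -2.  -1.  -1.  -0.  -2.  -0.  -0.  -1.  -0.  -0.  -1.  -0.  -1.  -1.   0.  -0.  -0.  -0.  -0.  -1.  -0.  -1.  -1.  -3.   0.]
 [-24.  -3.  -3.   0.   0.  -1.  -1.   0.   0.   0.  -1.  -0.  -1.   0.   0.   0.  -0.  -0.   0.  -1.   0.   0.  -0.  -0.  -1.  -1.]
 [-23. -24. -24.   0.  -1.  -1.  -2.  nan  -1.  -0.  -0.  -1.  -0.  -2.   0.  -1.  -1.  -2.  -1.  -1.  -1.  -0.  nan  -1.   1.  -0.]
 [-24. -24.  -1.  -1.   1.  -0.  -1.  -1.  -1.  -1.  -1.  -2.  -1.  -2.  -1.  -1.  -2.  -1.  -1.  -1.  -1.  -1.   0.  -0.  -0.  -1.]
 [-23. -24.  -1.  -2.   1.  -1.  -0.  -0.  -1.  -1.  -1.  -0.  -1.  -0.  -0.   0.   0.  -0.  -0.  -0.  -2.  -1.  -2.  -0.  -0.  -1.]
 [-25. -23.  -1.  -2.  -0.  -1.   0.   1.  -0.  -1.  -1.  -1.   1.  -0.   0.   0.  -0.  -1.  -0.  -1.   0.   0.  -0.  -1.  -1.  -1.]
 [-23. -24.  -1.  -1.  -1.  -1.  -0.   1.  -0.  -0.  -0.  -1.  -2.   0.   0.   2.   3.   3.   3.   4.  -1.  -1.  -1.  -1.  -0.  -1.]
 [-23. -24.  -2.  -2.  -1.  -0.   1.   1.  -1.   3.   3.   3.   3.   3.   4.   3. 
[... 5321 characters left out ...]
67 667 657 654 660 635 572 565 614 648]
 [472 468 446 400 309 320 397 436 453 459 454 450 625 663 657 646 601 552 537 503 466 458 402 452 582 650]]
s rel [[  2.1   5.2   4.8   4.1   3.1   2.5]
 [  0.4   3.7   3.1   2.1   1.3   0.7]
 [ -1.5   2.    1.2   0.6  -0.5  -1.2]
 [ -3.3   0.3  -0.4  -0.6  -2.   -2.9]
 [ -5.1  -0.6  -1.5  -2.7  -3.7  -4.6]
 [ -7.4  -2.1  -3.1  -4.6  -5.4  -6.1]
 [ -9.1  -3.9  -3.7  -6.6  -7.2  -8. ]
 [ -3.5  -4.2  -5.1  -8.2  -9.   -9.7]
 [ -5.1  -5.6  -6.6  -9.9 -10.5 -11.5]
 [ -5.2  -7.3  -8.2 -11.8 -12.2 -13.4]
 [ -7.1  -9.3  -9.9 -13.2 -14.2 -15.1]
 [ -8.6 -10.9 -11.6 -14.7 -15.8 -16.9]
 [-10.3 -12.2 -13.3 -17.  -17.7 -18.7]
 [-12.  -23.1 -17.9 -18.7 -19.5 -20.5]]
```

Run:
```python
from h import *
o,f=load('w7');W=cloud(o,f,'wrist');L=W@S
fr=f['frame'].astype(int).sum(-1)
T=tool_T(o)@f['T_tool_cam'];C=T[:3,3];K=f['K']
def onplane(u,v,y):  # ray-plane in slope frame at Y=y
    a=(u-K[0,2])/K[0,0];b=(v-K[1,2])/K[1,1];r=np.hypot(a,b);s=np.tan(r)/r
    d=T[:3,:3]@np.array([a*s,-b*s,-1]);d=S.T@d;c=S.T@C
    return c+d*((y-c[1])/d[1])
ys=np.median(L[168:200,322:330,1]);print('scale y',ys)
h=L[...,1]-ys
for u in range(306,322):
    col=np.arange(164,180);
    k=[v for v in col if 2<h[v,u]*1000<6]
    print(u,'pointer rows',k,'s',[ (1000*onplane(u,v,ys+.0038)[2]).round(1) for v in k], 'x',(1000*onplane(u,171,ys+.0035)[0]).round(1))
for u in (310,314,318,320,322,324,326,328,330):
    v=np.arange(163,174);w=np.clip(620-fr[163:174,u],0,None).astype(float)
    vc=v[np.argmax(w)];vv=np.arange(vc-1,vc+2);ww=np.clip(640-fr[vc-1:vc+2,u],0,None);vm=(vv*ww).sum()/ww.sum()
    p=onplane(u,vm,ys);print('line',u,vm.round(2),(p*1000).round(1))
hh=h[170:175,300:322]*1000;print(np.median(hh[(hh>2)&(hh<6)]))
```

```text
scale y nan
306 pointer rows [] s [] x nan
307 pointer rows [] s [] x nan
308 pointer rows [] s [] x nan
309 pointer rows [] s [] x nan
310 pointer rows [] s [] x nan
311 pointer rows [] s [] x nan
312 pointer rows [] s [] x nan
313 pointer rows [] s [] x nan
314 pointer rows [] s [] x nan
315 pointer rows [] s [] x nan
316 pointer rows [] s [] x nan
317 pointer rows [] s [] x nan
318 pointer rows [] s [] x nan
319 pointer rows [] s [] x nan
320 pointer rows [] s [] x nan
321 pointer rows [] s [] x nan
line 310 170.95 [nan nan nan]
line 314 169.91 [nan nan nan]
line 318 168.78 [nan nan nan]
line 320 168.05 [nan nan nan]
line 322 167.77 [nan nan nan]
line 324 167.48 [nan nan nan]
line 326 167.12 [nan nan nan]
line 328 166.65 [nan nan nan]
line 330 166.33 [nan nan nan]
nan
  return _methods._mean(a, axis=axis, dtype=dtype,
  ret = ret.dtype.type(ret / rcount)
```

```bash
cat > ptr.py <<'E'
from h import *
import sys
def onplane(o,f,u,v,y):
    T=tool_T(o)@f['T_tool_cam'];C=T[:3,3];K=f['K']
    a=(u-K[0,2])/K[0,0];b=(v-K[1,2])/K[1,1];r=np.hypot(a,b);s=np.tan(r)/r
    d=T[:3,:3]@np.array([a*s,-b*s,-1]);d=S.T@d;c=S.T@C
    return c+d*((y-c[1])/d[1])
E
python3 - <<'E'
from ptr import *
o,f=load('w7');W=cloud(o,f,'wrist');L=W@S
fr=f['frame'].astype(int).sum(-1)
ys=np.nanmedian(L[168:200,322:330,1]);print('scale y',ys)
h=L[...,1]-ys
hh=h[170:175,300:322]*1000;ph=np.nanmedian(hh[(hh>2)&(hh<6)])/1000;print(ph)
for u in range(304,322):
    k=[v for v in range(164,180) if 2<h[v,u]*1000<6]
    print(u,[(v,(1000*onplane(o,f,u,v,ys+ph)[2]).round(1)) for v in k], 'x',(1000*onplane(o,f,u,171,ys+ph)[0]).round(1))
for u in (310,314,318,320,322,324,326,328,330):
    v=np.arange(163,174);w=np.clip(620-fr[163:174,u],0,None).astype(float)
    vc=v[np.argmax(w)];vv=np.arange(vc-1,vc+2);ww=np.clip(640-fr[vc-1:vc+2,u],0,None);vm=(vv*ww).sum()/ww.sum()
    p=onplane(o,f,u,vm,ys);print('line',u,vm.round(2),(p*1000).round(1))
E
```

```text
scale y -0.0028083989465846047
0.0037155772311241743
304 [(173, np.float64(125.8)), (174, np.float64(125.0)), (175, np.float64(124.1)), (176, np.float64(123.3)), (177, np.float64(122.5))] x 513.1
305 [(173, np.float64(125.7)), (174, np.float64(124.8)), (175, np.float64(124.0)), (176, np.float64(123.1)), (177, np.float64(122.3))] x 512.3
306 [(173, np.float64(125.5)), (174, np.float64(124.7)), (175, np.float64(123.8)), (176, np.float64(123.0))] x 511.5
307 [(172, np.float64(126.2)), (173, np.float64(125.4)), (174, np.float64(124.5)), (175, np.float64(123.7)), (176, np.float64(122.8))] x 510.6
308 [(172, np.float64(126.1)), (173, np.float64(125.2)), (174, np.float64(124.4)), (175, np.float64(123.5)), (176, np.float64(122.7))] x 509.8
309 [(172, np.float64(125.9)), (173, np.float64(125.0))] x 509.0
310 [(172, np.float64(125.7)), (173, np.float64(124.9))] x 508.1
311 [(172, np.float64(125.6))] x 507.3
312 [(172, np.float64(125.4))] x 506.4
313 [(171, np.float64(126.1)), (172, np.float64(125.3))] x 505.6
314 [(171, np.float64(126.0)), (172, np.float64(125.1))] x 504.7
315 [(171, np.float64(125.8)), (172, np.float64(124.9))] x 503.9
316 [(171, np.float64(125.6)), (172, np.float64(124.8))] x 503.1
317 [(171, np.float64(125.5)), (172, np.float64(124.6))] x 502.2
318 [] x 501.4
319 [] x 500.5
320 [] x 499.7
321 [] x 498.8
line 310 170.95 [507.5  -2.8 125.9]
line 314 169.91 [504.   -2.8 126.1]
line 318 168.78 [500.4  -2.8 126.5]
line 320 168.05 [498.6  -2.8 126.8]
line 322 167.77 [496.8  -2.8 126.7]
line 324 167.48 [495.   -2.8 126.6]
line 326 167.12 [493.3  -2.8 126.6]
line 328 166.65 [491.5  -2.8 126.7]
line 330 166.33 [489.7  -2.8 126.7]
```

Run:
```python
from h import *
delta(tgt([.5609,.0121,.280]));print((S@[0,0,-.08]).round(4))
```

```text
t 11.72 dpos [ 0.0776 -0.1658  0.0794] rotvec [1.5586 0.2028 0.2006] F [ 0.5 -0.2  1. ] w 0.0856
[-0.0116  0.0444 -0.0655]
```

Call:
{"method": "play_rows", "body": {"motion": [{"linear": [0,0.004,0.035],"rot": [0.0917,0.0119,0.0118],"gripper": 0},{"linear": [0,0.004,0.035],"rot": [0.0917,0.0119,0.0118],"gripper": 0},{"linear": [0,0.004,0.035],"rot": [0.0917,0.0119,0.0118],"gripper": 0},{"linear": [0,0.004,0.035],"rot": [0.0917,0.0119,0.0118],"gripper": 0},{"linear": [0,0.004,0.035],"rot": [0.0917,0.0119,0.0118],"gripper": 0},{"linear": [0.0065,-0.0155,-0.008],"rot": [0.0917,0.0119,0.0118],"gripper": 0},{"linear": [0.0065,-0.0155,-0.008],"rot": [0.0917,0.0119,0.0118],"gripper": 0},{"linear": [0.0065,-0.0155,-0.008],"rot": [0.0917,0.0119,0.0118],"gripper": 0},{"linear": [0.0065,-0.0155,-0.008],"rot": [0.0917,0.0119,0.0118],"gripper": 0},{"linear": [0.0065,-0.0155,-0.008],"rot": [0.0917,0.0119,0.0118],"gripper": 0}]}}

```text
t: 12.55
tool_pos: [0.5359, 0.1038, 0.297]
orientation: [177.7, -1.5, -81.0]
contact_force: [1.3, 0.4, 0.4]
grip_width: 0.0856
```

Call:
{"method": "play_rows", "body": {"motion": [{"linear": [0.0065,-0.0155,-0.008],"rot": [0.0917,0.0119,0.0118],"gripper": 80},{"linear": [0.0065,-0.0155,-0.008],"rot": [0.0917,0.0119,0.0118],"gripper": 80},{"linear": [0.0065,-0.0155,-0.008],"rot": [0.0917,0.0119,0.0118],"gripper": 80},{"linear": [0.0065,-0.0155,-0.008],"rot": [0.0917,0.0119,0.0118],"gripper": 80},{"linear": [0.0065,-0.0155,-0.008],"rot": [0.0917,0.0119,0.0118],"gripper": 110},{"linear": [0.0065,-0.0155,-0.008],"rot": [0.0917,0.0119,0.0118],"gripper": 110},{"linear": [0.0065,-0.0155,-0.008],"rot": [0.0917,0.0119,0.0118],"gripper": 110},{"linear": [0,0,0],"rot": [0,0,0],"gripper": 110},{"linear": [0,0,0],"rot": [0,0,0],"gripper": 110}]}}

```text
t: 13.3
tool_pos: [0.5817, -0.0073, 0.2373]
orientation: [-179.8, 34.9, -75.5]
contact_force: [-0.8, 0.9, 0.2]
grip_width: 0.0488
```

Run:
```python
from h import *
delta(tgt([.5609,.0121,.280]));delta(tgt([.5609,.0121,.200]))
o,f=shot('wrist','w8',crop=(220,60,540,300),zoom=2.5)
W=cloud(o,f,'wrist');fr=f['frame'].astype(int).sum(-1)
L=W@S-C0;r=np.hypot(L[...,0],L[...,1]);k=(r<.05)&(L[...,2]>.008)&(L[...,2]<.046)&(fr<200);p=L[k]
print(len(p),np.percentile(p,[2,50,98],axis=0))
```

```text
t 13.3 dpos [-0.0009  0.0039 -0.001 ] rotvec [0.001  0.0033 0.0059] F [-0.8  0.9  0.2] w 0.0488
t 13.3 dpos [-0.0125  0.0483 -0.0665] rotvec [0.001  0.0033 0.0059] F [-0.8  0.9  0.2] w 0.0488
494 [[0.01920927 0.00242669 0.01282942]
 [0.02595412 0.00577346 0.03795368]
 [0.03335908 0.0134274  0.04129356]]
```

View pics/w8.png

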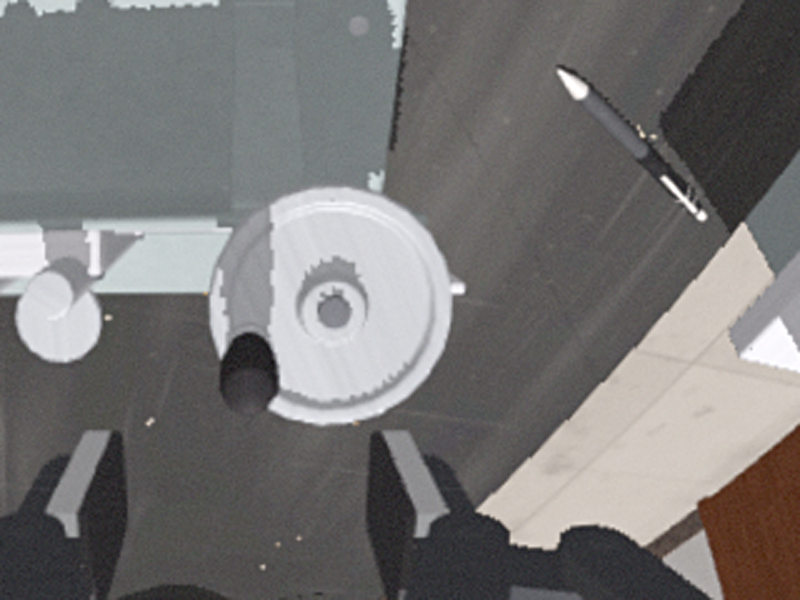

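Call:
{"method": "play_rows", "body": {"motion": [{"linear": [-0.003,0.011,-0.016],"rot": [0,0.003,0.005],"gripper": 110},{"linear": [-0.003,0.0125,-0.017],"rot": [0,0,0],"gripper": 110},{"linear": [-0.003,0.012,-0.017],"rot": [0,0,0],"gripper": 110},{"linear": [-0.003,0.012,-0.017],"rot": [0,0,0],"gripper": 110},{"linear": [0,0,0],"rot": [0,0,0],"gripper": 110},{"linear": [0,0,0],"rot": [0,0,0],"gripper": 255},{"linear": [0,0,0],"rot": [0,0,0],"gripper": 255},{"linear": [0,0,0],"rot": [0,0,0],"gripper": 255},{"linear": [0,0,0],"rot": [0,0,0],"gripper": 255},{"linear": [0,0,0],"rot": [0,0,0],"gripper": 255}]}}

```text
t: 14.18
tool_pos: [0.5694, 0.0421, 0.171]
orientation: [179.9, 34.9, -75.1]
contact_force: [-1.9, -3.6, 6.3]
grip_width: 0.0147
```

Run:
```python
from h import *
crank()
o=__import__('bench').get_obs();p=S.T@o['tool_pos']-C0;a=np.degrees(np.arctan2(p[1],p[0]))
R=.029
for i in range(4):
    A=np.radians([a-i*10.5,a-(i+1)*10.5]);d=S@[R*(np.cos(A[1])-np.cos(A[0])),R*(np.sin(A[1])-np.sin(A[0])),0];print(d.round(4).tolist())
```

```text
t 14.1833 r 0.03 ang 27.1 z 0.0076 Fslope [-2.8  1.2  6.8] w 0.01469678767749576
[0.0029, -0.0034, -0.0028]
[0.0021, -0.0039, -0.003]
[0.0012, -0.0042, -0.003]
[0.0002, -0.0044, -0.003]
```

Call:
{"method": "play_rows", "body": {"motion": [{"linear": [0.0029,-0.0034,-0.0028],"rot": [0,0,0],"gripper": 255},{"linear": [0.0021,-0.0039,-0.003],"rot": [0,0,0],"gripper": 255},{"linear": [0.0012,-0.0042,-0.003],"rot": [0,0,0],"gripper": 255},{"linear": [0.0002,-0.0043,-0.003],"rot": [0,0,0],"gripper": 255},{"linear": [0,0,0],"rot": [0,0,0],"gripper": 255},{"linear": [0,0,0],"rot": [0,0,0],"gripper": 255}]}}

```text
t: 14.68
tool_pos: [0.5734, 0.0253, 0.1589]
orientation: [179.6, 34.9, -75.2]
contact_force: [-11.1, -5.4, 9.9]
grip_width: 0.0147
```

```bash
python3 -c "
from h import *;crank()"
```

```text
t 14.6833 r 0.0273 ang -15.7 z 0.0076 Fslope [-12.1   3.7   9.5] w 0.014731093641630362
```

Call:
{"method": "play_rows", "body": {"motion": [{"linear": [0,0,0],"rot": [0,0,0],"gripper": 110},{"linear": [0,0,0],"rot": [0,0,0],"gripper": 110},{"linear": [0,0,0],"rot": [0,0,0],"gripper": 110},{"linear": [0,0,0],"rot": [0,0,0],"gripper": 110},{"linear": [0.004,-0.013,0.02],"rot": [0,0,0],"gripper": 110},{"linear": [0.004,-0.016,0.023],"rot": [0,0,0],"gripper": 110},{"linear": [0.004,-0.016,0.023],"rot": [0,0,0],"gripper": 110}]}}

```text
t: 15.27
tool_pos: [0.5874, -0.0177, 0.2238]
orientation: [179.7, 35.0, -75.2]
contact_force: [1.6, -0.0, -0.5]
grip_width: 0.0487
```

Run:
```python
from h import *
from bench import get_obs
T=tool_T(get_obs());Rv=Ro.from_euler('xyz',[-180,-60,-88],degrees=True).as_matrix()
Tc=load('w7')[1]['T_tool_cam']
L0=np.array([.505,.058,.102])
v=Rv@Tc[:3,:3]@np.array([0,0,-1]);print('view',v)
cam=L0-v*.21;tcp=cam-Rv@Tc[:3,3];print(cam,tcp,'slope',S.T@tcp)
print((tcp-T[:3,3]).round(4),Ro.from_matrix(Rv@T[:3,:3].T).as_rotvec())
```

```text
view [ 0.02414642 -0.70228703 -0.71148428]
[0.49992925 0.20548028 0.2514117 ] [0.50288995 0.11561526 0.12268973] slope [0.51576752 0.05744456 0.10955339]
[-0.0845  0.1334 -0.1011] [-1.64186314 -0.24840036 -0.16905081]
```

Call:
{"method": "play_rows", "body": {"motion": [{"linear": [-0.005,0.022,0.02],"rot": [-0.0912,-0.0138,-0.0094],"gripper": 60},{"linear": [-0.005,0.022,0.02],"rot": [-0.0912,-0.0138,-0.0094],"gripper": 0},{"linear": [-0.005,0.022,0.02],"rot": [-0.0912,-0.0138,-0.0094],"gripper": 0},{"linear": [-0.005,0.022,0.02],"rot": [-0.0912,-0.0138,-0.0094],"gripper": 0},{"linear": [-0.005,0.022,0.016],"rot": [-0.0912,-0.0138,-0.0094],"gripper": 0},{"linear": [-0.005,0.022,0],"rot": [-0.0912,-0.0138,-0.0094],"gripper": 0},{"linear": [-0.005,0.022,0],"rot": [-0.0912,-0.0138,-0.0094],"gripper": 0},{"linear": [-0.005,0.022,0],"rot": [-0.0912,-0.0138,-0.0094],"gripper": 0},{"linear": [-0.005,0.004,0],"rot": [-0.0912,-0.0138,-0.0094],"gripper": 0},{"linear": [-0.005,0.004,0],"rot": [-0.0912,-0.0138,-0.0094],"gripper": 0}]}}

```text
t: 16.1
tool_pos: [0.5372, 0.1684, 0.3201]
orientation: [177.2, -18.0, -81.4]
contact_force: [0.2, -1.0, 0.4]
grip_width: 0.0854
```

Call:
{"method": "play_rows", "body": {"motion": [{"linear": [-0.005,0.004,0],"rot": [-0.0912,-0.0138,-0.0094],"gripper": 0},{"linear": [-0.005,0.004,0],"rot": [-0.0912,-0.0138,-0.0094],"gripper": 0},{"linear": [-0.004,-0.008,-0.031],"rot": [-0.0912,-0.0138,-0.0094],"gripper": 0},{"linear": [-0.004,-0.008,-0.031],"rot": [-0.0912,-0.0138,-0.0094],"gripper": 0},{"linear": [-0.004,-0.008,-0.031],"rot": [-0.0912,-0.0138,-0.0094],"gripper": 0},{"linear": [-0.004,-0.008,-0.031],"rot": [-0.0912,-0.0138,-0.0094],"gripper": 0},{"linear": [-0.004,-0.008,-0.031],"rot": [-0.0912,-0.0138,-0.0094],"gripper": 0},{"linear": [-0.004,-0.008,-0.031],"rot": [-0.0912,-0.0138,-0.0094],"gripper": 0},{"linear": [0,0,0],"rot": [0,0,0],"gripper": 0},{"linear": [0,0,0],"rot": [0,0,0],"gripper": 0}]}}

```text
t: 16.93
tool_pos: [0.5027, 0.1261, 0.1306]
orientation: [179.4, -60.3, -87.4]
contact_force: [1.4, -0.6, 0.8]
grip_width: 0.0851
```

Run:
```python
from h import *
o,f=shot('wrist','w9');print(o['t'],o['tool_pos'],o['orientation'])
im=f['frame'][140:240,270:390,::-1];cv2.imwrite('pics/w9z.png',cv2.resize(im,None,fx=6,fy=6,interpolation=cv2.INTER_CUBIC))
```

```text
16.9333 [0.50273634 0.12608111 0.13059593] [179.37130816 -60.31712917 -87.3503815 ]
```

View pics/w9.png

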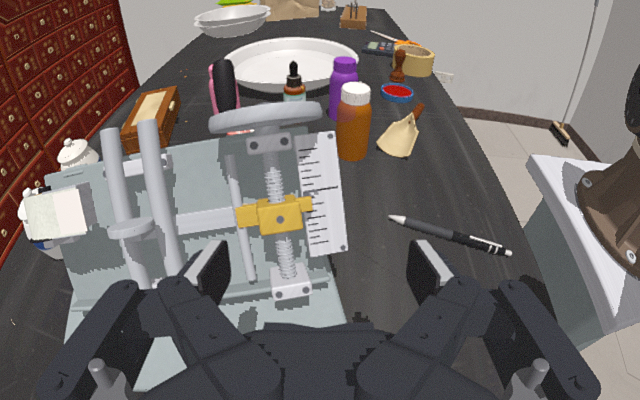

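View pics/w9z.png

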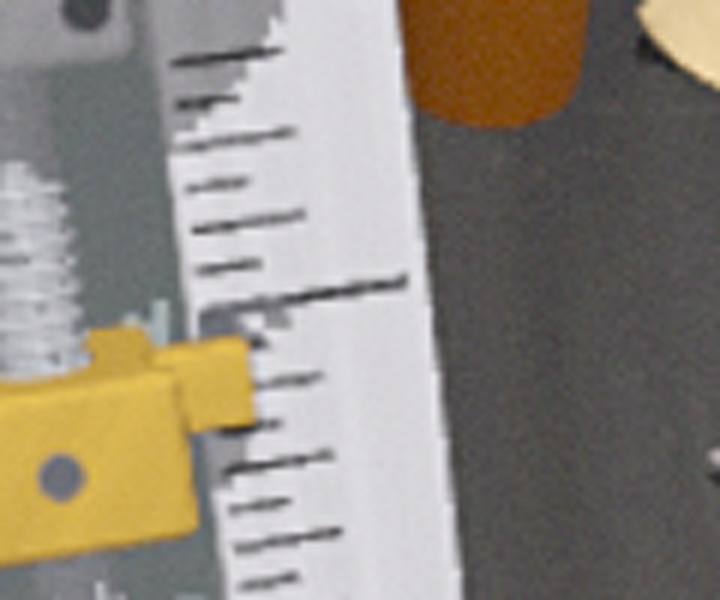

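Run:
```python
from ptr import *
o,f=load('w9');W=cloud(o,f,'wrist');L=W@S
fr=f['frame'].astype(int).sum(-1)
ys=np.nanmedian(L[190:220,325:335,1]);print('scale y',ys)
h=L[...,1]-ys
hh=h[186:200,302:325]*1000;ph=np.nanmedian(hh[(hh>2)&(hh<6)])/1000;print(ph)
for u in range(302,324):
    k=[v for v in range(183,199) if 2<h[v,u]*1000<6]
    print(u,[(v,round(float(1000*onplane(o,f,u,v,ys+ph)[2]),1)) for v in k], 'x',(1000*onplane(o,f,u,190,ys+ph)[0]).round(1), fr[184:198,u])
for u in range(306,338,3):
    v=np.arange(184,195);w=np.clip(620-fr[184:195,u],0,None).astype(float)
    vc=v[np.argmax(w)];vv=np.arange(vc-1,vc+2);ww=np.clip(640-fr[vc-1:vc+2,u],0,None);vm=(vv*ww).sum()/ww.sum()
    p=onplane(o,f,u,vm,ys);print('line',u,vm.round(2),(p*1000).round(1))
```

```text
scale y -0.0030064996241535094
0.003929323394532644
302 [] x 515.0 [563 541 631 673 665 655 658 624 613 608 604 589 495 463]
303 [(191, 127.8), (192, 127.1), (193, 126.3), (194, 125.6), (195, 124.9), (196, 124.2)] x 514.3 [471 427 597 671 668 674 675 546 378 353 379 412 395 441]
304 [(191, 127.7), (192, 127.0), (193, 126.2), (194, 125.5), (195, 124.8)] x 513.6 [385 390 602 672 664 670 612 454 301 311 334 351 391 448]
305 [(191, 127.6), (192, 126.8), (193, 126.1), (194, 125.4), (195, 124.7)] x 512.9 [327 371 603 667 669 667 542 378 295 332 342 341 387 472]
306 [(191, 127.4), (192, 126.7), (193, 126.0), (194, 125.3), (195, 124.6)] x 512.1 [314 448 604 661 662 662 519 366 317 336 348 344 416 482]
307 [(191, 127.3), (192, 126.6), (194, 125.2), (195, 124.5)] x 511.4 [306 525 634 658 655 660 508 380 328 332 336 338 427 490]
308 [(191, 127.2), (192, 126.5), (194, 125.1), (195, 124.4)] x 510.7 [286 592 658 642 647 657 452 342 352 354 342 351 424 489]
309 [(191, 127.1), (192, 126.4), (194, 125.0), (195, 124.3)] x 510.0 [276 598 647 640 641 654 410 309 397 429 387 382 431 474]
310 [(190, 127.7
[... 1016 characters left out ...]
 646 650 645]
320 [] x 502.1 [643 640 652 632 530 195 384 603 653 636 648 641 636 641]
321 [] x 501.4 [651 647 652 605 432 171 497 625 646 643 647 643 637 641]
322 [] x 500.7 [641 648 648 598 379 236 601 650 649 648 641 644 643 647]
323 [] x 500.0 [644 649 659 605 340 230 633 656 649 644 641 645 644 647]
line 306 184.37 [511.1  -3.  131.6]
line 309 183.84 [508.9  -3.  131.6]
line 312 190.68 [507.4  -3.  126.3]
line 315 190.22 [505.1  -3.  126.3]
line 318 189.46 [502.9  -3.  126.6]
line 321 188.92 [500.6  -3.  126.6]
line 324 188.41 [498.4  -3.  126.7]
line 327 188.1 [496.1  -3.  126.6]
line 330 187.65 [493.9  -3.  126.6]
line 333 187.13 [491.6  -3.  126.6]
line 336 186.82 [489.3  -3.  126.5]
```

Run:
```python
from h import *
from scipy.optimize import least_squares
for t,n in (('wrist0','wrist'),('w1','wrist'),('w9','wrist'),('side0','side'),('scene0','scene')):
    o,f=load(t);W=cloud(o,f,n);b=f['frame'].astype(int)
    amber=(b[...,0]>b[...,2]*2.2)&(b[...,0]>b[...,1]*1.4)&(b[...,0]>90)
    d=np.hypot(W[...,0]-.48,W[...,1]+.124)
    k=amber&(d<.05)&(W[...,2]>.01)&(W[...,2]<.07)
    p=W[k]
    if len(p)<30: print(t,len(p));continue
    s=least_squares(lambda v:np.hypot(p[:,0]-v[0],p[:,1]-v[1])-.022,[.48,-.124],loss='soft_l1',f_scale=.002)
    k2=(d<.04)&(W[...,2]>.096)&(W[...,2]<.105);c=W[k2]
    print(t,len(p),s.x,np.std(s.fun),'cap',len(c),c.mean(0) if len(c) else '')
```

```text
wrist0 852 [ 0.46644529 -0.12650237] 0.0005566216553659637 cap 650 [ 0.46867569 -0.12584368  0.09931607]
w1 351 [ 0.46665667 -0.12668665] 0.0009208578140539699 cap 158 [ 0.46748731 -0.12380979  0.09887769]
w9 1222 [ 0.46684596 -0.12687518] 0.000668660521284505 cap 316 [ 0.46726801 -0.12270467  0.09888088]
side0 446 [ 0.46610561 -0.1268051 ] 0.0008070316675199737 cap 231 [ 0.46557144 -0.12947543  0.09963947]
scene0 372 [ 0.46704059 -0.12648866] 0.0008717766154050831 cap 169 [ 0.46486647 -0.12904078  0.09998729]
```

Run:
```python
from h import *
from scipy.optimize import least_squares
for t in ('w1','w2','w7','w9'):
    o,f=load(t);L=cloud(o,f,'wrist')@S
    for nm,x0 in (('near',.6225),('far',.6555)):
        k=(abs(L[...,0]-x0)<.012)&(L[...,2]>.14)&(L[...,2]<.19)&(abs(L[...,1])<.025)
        p=L[k]
        # keep only foreground
        s=least_squares(lambda v:np.hypot(p[:,0]-v[0]-v[2]*(p[:,2]-.16),p[:,1]-v[1]-v[3]*(p[:,2]-.16))-.008,[x0,-.008,0,0],loss='soft_l1',f_scale=.001)
        z=L[(abs(L[...,0]-x0)<.006)&(abs(L[...,1]+.008)<.01)][:,2]
        print(t,nm,len(p),s.x.round(4),np.median(abs(s.fun)).round(4),'top',np.percentile(z,99) if len(z) else '')
    # stop disc
for t in ('w4','w8','wrist0'):
    o,f=load(t);L=cloud(o,f,'wrist')@S
    k=(abs(L[...,0]-.639)<.02)&(abs(L[...,1]-.016)<.016)&(L[...,2]>.08)&(L[...,2]<.14);p=L[k]
    print(t,len(p),np.percentile(p[:,2],[10,50,90]) if len(p) else '', p.mean(0) if len(p) else '')
o,f=load('wrist0');W=cloud(o,f,'wrist')
o2,f2=load('side0');V=cloud(o2,f2,'side')
print('purple',V[312,308],'dropper',V[320,348],V[293,349],'pink',V[290,405],'tin',V[265,357],'spat',V[320,254])
```

```text
w1 near 460 [ 6.226e-01 -8.900e-03  2.900e-03  4.000e-04] 0.0006 top 0.19643277020923558
w1 far 462 [ 0.6556 -0.0091  0.0081  0.0042] 0.0006 top 0.19618167445818324
w2 near 892 [ 0.6225 -0.0091  0.0075  0.0011] 0.0005 top 0.19610362270749185
w2 far 847 [ 0.6554 -0.009   0.0052  0.0062] 0.0005 top 0.1960471479542188
w7 near 1248 [ 0.6224 -0.0092  0.0052  0.0083] 0.0005 top 0.19514283851220673
w7 far 1143 [ 0.6554 -0.009   0.0062  0.0013] 0.0005 top 0.1950336414504546
w9 near 1645 [ 0.6223 -0.0092  0.0077  0.0033] 0.0005 top 0.1950642585274629
w9 far 1442 [ 0.6554 -0.0091  0.0054  0.0042] 0.0005 top 0.1950714742145277
w4 234 [0.09755409 0.09881938 0.09970504] [0.6316747  0.02156354 0.09863333]
w8 587 [0.12497586 0.12597422 0.12682876] [0.63740592 0.02017701 0.12589222]
wrist0 780 [0.09775289 0.09873232 0.09975881] [0.63879349 0.01646073 0.09874482]
purple [ 0.4717273  -0.24236493  0.09578342] dropper [ 0.54349568 -0.22950061  0.0389393 ] [ 0.54633063 -0.21929132  0.09181276] pink [ 0.64671124 -0.22225736  0.07287412] tin [ 0.59867088 -0.12050235  0.05052959] spat [ 0.39511847 -0.15397311  0.00068924]
```

```bash
cat >> h.py <<'E'
RD=np.stack([-h_,-X,[0,0,-1.]],1)
E
python3 - <<'E'
from h import *
delta([.4666,-.1267,.16],RD)
E
```

```text
t 16.98 dpos [-0.0373 -0.2539  0.0265] rotvec [1.0368 0.1528 0.1992] F [1.1 0.1 1.2] w 0.0856
```

Call:
{"method": "play_rows", "body": {"motion": [{"linear": [0,0.003,0.03],"rot": [0.074,0.0109,0.0142],"gripper": 0},{"linear": [0,0,0.036],"rot": [0.074,0.0109,0.0142],"gripper": 0},{"linear": [0,0,0.036],"rot": [0.074,0.0109,0.0142],"gripper": 0},{"linear": [0,0,0.036],"rot": [0.074,0.0109,0.0142],"gripper": 0},{"linear": [-0.004,-0.025,0.036],"rot": [0.074,0.0109,0.0142],"gripper": 0},{"linear": [-0.004,-0.029,0],"rot": [0.074,0.0109,0.0142],"gripper": 0},{"linear": [-0.004,-0.029,0],"rot": [0.074,0.0109,0.0142],"gripper": 0},{"linear": [-0.004,-0.029,0],"rot": [0.074,0.0109,0.0142],"gripper": 0},{"linear": [-0.004,-0.029,0],"rot": [0.074,0.0109,0.0142],"gripper": 0},{"linear": [-0.004,-0.029,0],"rot": [0.074,0.0109,0.0142],"gripper": 0}]}}

```text
t: 17.82
tool_pos: [0.4788, -0.0408, 0.3124]
orientation: [179.6, -16.7, -78.6]
contact_force: [0.6, -0.8, -0.4]
grip_width: 0.0852
```

Call:
{"method": "play_rows", "body": {"motion": [{"linear": [-0.004,-0.029,-0.02],"rot": [0.074,0.0109,0.0142],"gripper": 0},{"linear": [-0.004,-0.029,-0.035],"rot": [0.074,0.0109,0.0142],"gripper": 0},{"linear": [-0.004,-0.029,-0.035],"rot": [0.074,0.0109,0.0142],"gripper": 0},{"linear": [-0.001,0,-0.035],"rot": [0.074,0.0109,0.0142],"gripper": 0},{"linear": [0,0,-0.02],"rot": [0,0,0],"gripper": 0},{"linear": [0,0,0],"rot": [0,0,0],"gripper": 0},{"linear": [0,0,0],"rot": [0,0,0],"gripper": 0}]}}

```text
t: 18.4
tool_pos: [0.4682, -0.122, 0.1712]
orientation: [-179.5, -0.2, -75.4]
contact_force: [0.1, -0.4, 0.9]
grip_width: 0.0853
```

Run:
```python
from h import *
delta([.4666,-.1267,.04],RD)
o,f=shot('wrist','w10');print(o['joint_positions'])
```

```text
t 18.4 dpos [-0.0016 -0.0047 -0.1312] rotvec [0.0013 0.009  0.0024] F [ 0.1 -0.4  0.9] w 0.0853
[  8.87552628   5.00485395 -28.24179824   0.18464144 -56.25329171
   5.58681465]
```

View pics/w10.png

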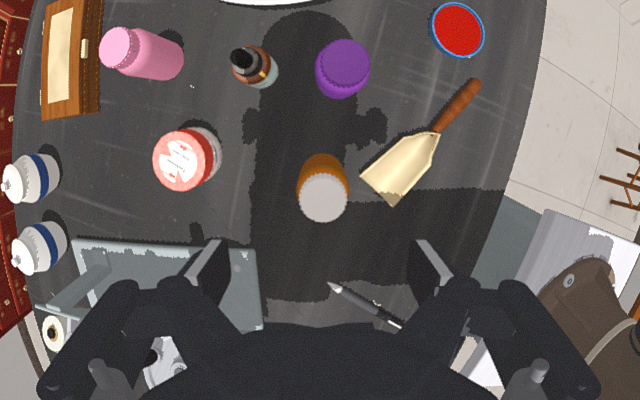

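Call:
{"method": "play_rows", "body": {"motion": [{"linear": [-0.0016,-0.0047,-0.015],"rot": [0,0.009,0.002],"gripper": 0},{"linear": [0,0,-0.035],"rot": [0,0,0],"gripper": 0},{"linear": [0,0,-0.035],"rot": [0,0,0],"gripper": 0},{"linear": [0,0,-0.03],"rot": [0,0,0],"gripper": 0},{"linear": [0,0,-0.016],"rot": [0,0,0],"gripper": 0},{"linear": [0,0,0],"rot": [0,0,0],"gripper": 0},{"linear": [0,0,0],"rot": [0,0,0],"gripper": 0}]}}

```text
t: 19.03
tool_pos: [0.4675, -0.125, 0.0376]
orientation: [179.7, -0.0, -75.1]
contact_force: [1.1, 0.6, 0.4]
grip_width: 0.0849
```

Run:
```python
from h import *
delta([.4666,-.1267,.04],RD)
```

```text
t 19.03 dpos [-0.0009 -0.0017  0.0024] rotvec [ 0.0021 -0.0056 -0.0029] F [1.1 0.6 0.4] w 0.0849
```

Call:
{"method": "play_rows", "body": {"motion": [{"linear": [-0.0009,-0.0017,0.002],"rot": [0,0,0],"gripper": 60},{"linear": [0,0,0],"rot": [0,0,0],"gripper": 100},{"linear": [0,0,0],"rot": [0,0,0],"gripper": 255},{"linear": [0,0,0],"rot": [0,0,0],"gripper": 255},{"linear": [0,0,0],"rot": [0,0,0],"gripper": 255},{"linear": [0,0,0],"rot": [0,0,0],"gripper": 255}]}}

```text
t: 19.53
tool_pos: [0.4661, -0.1276, 0.0393]
orientation: [179.7, -0.0, -75.3]
contact_force: [-3.1, 3.1, 13.4]
grip_width: 0.0427
```

Run:
```python
from h import *
delta([.4666,-.1267,.04],RD)
shot('side','s11',crop=(180,200,420,380),zoom=3)
```

```text
t 19.53 dpos [0.0005 0.0009 0.0007] rotvec [ 0.0019 -0.0057 -0.0007] F [-3.1  3.1 13.4] w 0.0427
```

View pics/s11.png

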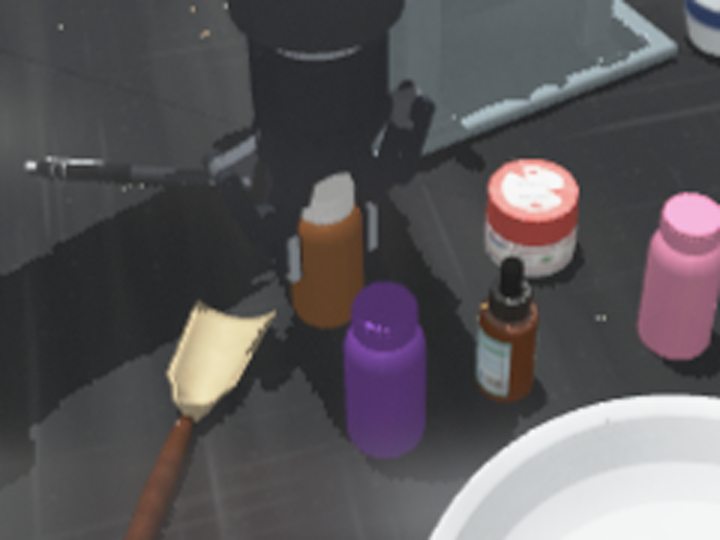

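Run:
```python
from h import *
p=tgt([.6389,.0191,.2561]);print(p);delta(p)
```

```text
[0.65129237 0.03517484 0.22074015]
t 19.58 dpos [0.1852 0.1627 0.1815] rotvec [ 0.5927  0.1497 -0.0026] F [-4.   1.8 13.8] w 0.0432
```

Call:
{"method": "play_rows", "body": {"motion": [{"linear": [0,0,0.006],"rot": [0,0,0],"gripper": 255},{"linear": [0,0,0.02],"rot": [0,0,0],"gripper": 255},{"linear": [0,0,0.035],"rot": [0,0,0],"gripper": 255},{"linear": [0,0,0.035],"rot": [0,0,0],"gripper": 255},{"linear": [0,0,0.035],"rot": [0,0,0],"gripper": 255},{"linear": [0,0,0.035],"rot": [0.049,0.0125,0],"gripper": 255},{"linear": [0,0,0.035],"rot": [0.049,0.0125,0],"gripper": 255},{"linear": [0,0,0.03],"rot": [0.049,0.0125,0],"gripper": 255},{"linear": [0.015,0.013,0.02],"rot": [0.049,0.0125,0],"gripper": 255},{"linear": [0.022,0.019,0],"rot": [0.049,0.0125,0],"gripper": 255}]}}

```text
t: 20.42
tool_pos: [0.5029, -0.097, 0.2951]
orientation: [-179.9, 14.4, -75.2]
contact_force: [0.8, -0.1, -0.4]
grip_width: 0.0427
```

Call:
{"method": "play_rows", "body": {"motion": [{"linear": [0.022,0.019,0],"rot": [0.049,0.0125,0],"gripper": 255},{"linear": [0.022,0.019,0],"rot": [0.049,0.0125,0],"gripper": 255},{"linear": [0.022,0.019,-0.005],"rot": [0.049,0.0125,0],"gripper": 255},{"linear": [0.022,0.019,-0.01],"rot": [0.049,0.0125,0],"gripper": 255},{"linear": [0.022,0.019,-0.015],"rot": [0.049,0.0125,0],"gripper": 255},{"linear": [0.022,0.019,-0.02],"rot": [0.049,0.0125,0],"gripper": 255},{"linear": [0.016,0.016,-0.02],"rot": [0.049,0.0125,0],"gripper": 255},{"linear": [0,0,0],"rot": [0,0,0],"gripper": 255},{"linear": [0,0,0],"rot": [0,0,0],"gripper": 255}]}}

```text
t: 21.17
tool_pos: [0.6493, 0.0343, 0.2154]
orientation: [179.4, 34.9, -75.4]
contact_force: [0.1, 0.3, -1.1]
grip_width: 0.0428
```

Run:
```python
from h import *
p=tgt([.6389,.0191,.2561]);delta(p)
shot('side','s12',crop=(220,80,460,280),zoom=3);o,f=shot('wrist','w12')
```

```text
t 21.17 dpos [0.002  0.0009 0.0053] rotvec [ 0.0043 -0.008  -0.0042] F [ 0.1  0.3 -1.1] w 0.0428
```

View pics/s12.png

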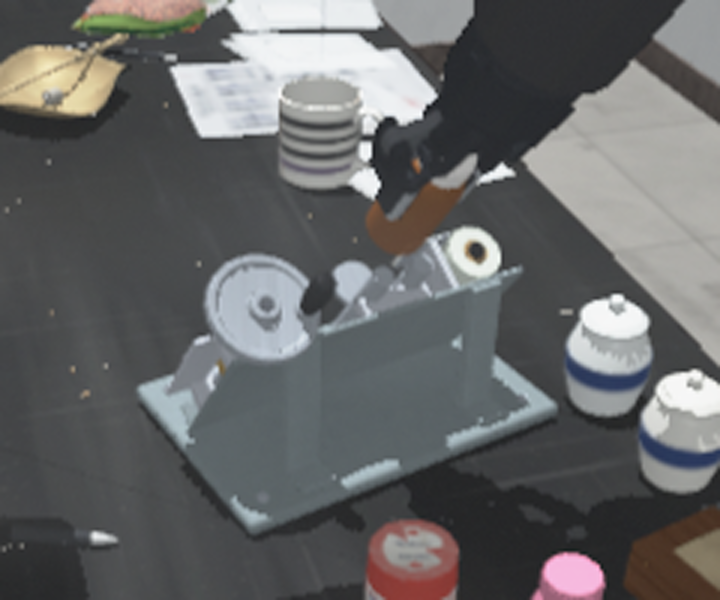

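View pics/w12.png

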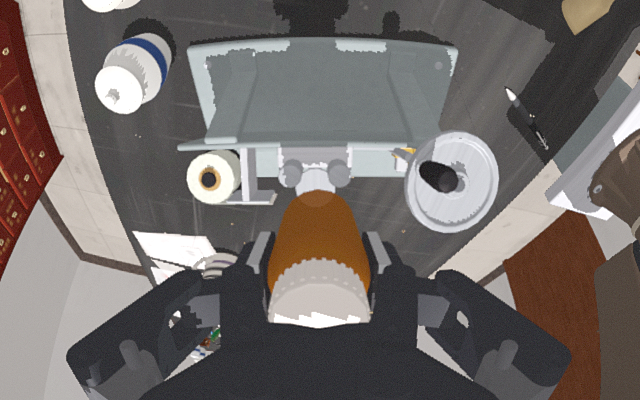

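Run:
```python
from h import *
from bench import get_obs
o,f=load('w12');W=cloud(o,f,'wrist');T=tool_T(o)
Q=(W-T[:3,3])@T[:3,:3]
for zr in [(-.02,.02),(-.04,-.02),(-.06,-.04),(-.08,-.06),(-.1,-.08),(-.12,-.1)]:
    k=(Q[...,2]>zr[0])&(Q[...,2]<zr[1])&(abs(Q[...,1])<.1)&(abs(Q[...,0])<.06)&(Q[...,1]>.0)
    p=Q[k];print(zr,len(p),np.percentile(p,[1,99],axis=0).round(3).tolist() if len(p)>5 else '')
L=W@S-C0;fr=f['frame'].astype(int).sum(-1);r=np.hypot(L[...,0],L[...,1]);k=(r<.045)&(L[...,2]>.012)&(L[...,2]<.046)&(fr<200);p=L[k];print('handle',np.percentile(p,[2,98],axis=0))
# bottle in tool frame: amber
b=f['frame'].astype(int);amber=(b[...,0]>b[...,2]*2.2)&(b[...,0]>b[...,1]*1.4)&(b[...,0]>70)&(np.abs(Q).max(-1)<.08)
p=Q[amber];print('bottle tool',len(p),np.percentile(p,[1,50,99],axis=0).round(4))
from scipy.optimize import least_squares
q=p[(p[:,2]>-.02)&(p[:,2]<.035)]
s=least_squares(lambda v:np.hypot(q[:,0]-v[0]-v[2]*q[:,2],q[:,1]-v[1]-v[3]*q[:,2])-.022,[0,0,0,0],loss='soft_l1',f_scale=.001);print(s.x.round(4),np.median(abs(s.fun)),len(q))
```

```text
(-0.02, 0.02) 1269 [[0.006, 0.0, -0.02], [0.022, 0.034, 0.019]]
(-0.04, -0.02) 2512 [[-0.009, 0.0, -0.04], [0.022, 0.034, -0.02]]
(-0.06, -0.04) 4988 [[-0.01, 0.0, -0.06], [0.017, 0.054, -0.04]]
(-0.08, -0.06) 6407 [[-0.011, 0.0, -0.08], [0.018, 0.059, -0.06]]
(-0.1, -0.08) 10801 [[-0.003, 0.0, -0.1], [0.02, 0.064, -0.08]]
(-0.12, -0.1) 3705 [[0.001, 0.003, -0.105], [0.021, 0.064, -0.1]]
handle [[ 0.02151028 -0.0204547   0.01362666]
 [ 0.03459706 -0.0075987   0.0412848 ]]
bottle tool 5806 [[ 0.001  -0.0201 -0.0413]
 [ 0.0175 -0.0002 -0.0289]
 [ 0.0218  0.0198  0.0316]]
[-0.0006 -0.0001 -0.0012 -0.0029] 0.0001869785595786065 2231
```

Call:
{"method": "play_rows", "body": {"motion": [{"linear": [0.001,0.003,0.001],"rot": [0.004,-0.008,-0.004],"gripper": 255},{"linear": [0,0.005,-0.007],"rot": [0,0,0],"gripper": 255},{"linear": [-0.0015,0.0065,-0.0095],"rot": [0,0,0],"gripper": 255},{"linear": [-0.0015,0.0065,-0.0095],"rot": [0,0,0],"gripper": 255},{"linear": [-0.0015,0.0065,-0.0095],"rot": [0,0,0],"gripper": 255},{"linear": [-0.0015,0.0065,-0.0095],"rot": [0,0,0],"gripper": 255},{"linear": [-0.002,0.006,-0.0085],"rot": [0,0,0],"gripper": 255},{"linear": [-0.0015,0.0055,-0.0075],"rot": [0,0,0],"gripper": 255},{"linear": [0,0,0],"rot": [0,0,0],"gripper": 255},{"linear": [0,0,0],"rot": [0,0,0],"gripper": 255}]}}

```text
t: 22.1
tool_pos: [0.6409, 0.0802, 0.1577]
orientation: [-179.7, 34.9, -75.1]
contact_force: [-0.2, 0.3, -1.2]
grip_width: 0.0429
```

```bash
cat >> h.py <<'E'
def place():
    from bench import get_obs
    o=get_obs();T=tool_T(o);print('t',o['t'],'TCP slope',(S.T@o['tool_pos']).round(4),'target .6389 .0153 .1661','Fslope',(S.T@o['contact_force']).round(1),'w',o['grip_width'],'rot',Ro.from_matrix(RT@T[:3,:3].T).as_rotvec().round(4))
E
python3 - <<'E'
from h import *
place()
o,f=shot('wrist','w13')
E
```

```text
t 22.1 TCP slope [0.6403 0.0208 0.178 ] target .6389 .0153 .1661 Fslope [-0.1 -0.4 -1.2] w 0.042883748396099985 rot [ 0.0007  0.0044 -0.0008]
```

View pics/w13.png

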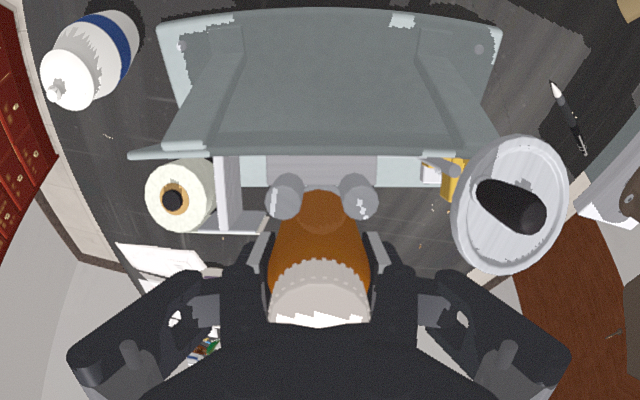

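```bash
python3 -c "
from h import *
for v in ([-.0014,-.004,0],[0,0,-.008],[0,0,-.001],[0,-.001,0]): print(v,(S@v).round(5).tolist())"
```

```text
[-0.0014, -0.004, 0] [-0.00052, -0.00352, -0.00229]
[0, 0, -0.008] [-0.00116, 0.00444, -0.00655]
[0, 0, -0.001] [-0.00015, 0.00055, -0.00082]
[0, -0.001, 0] [0.00021, -0.00079, -0.00057]
```

Call:
{"method": "play_rows", "body": {"motion": [{"linear": [-0.0003,-0.0018,-0.0012],"rot": [0,0.004,0],"gripper": 255},{"linear": [-0.0002,-0.0018,-0.0012],"rot": [0,0,0],"gripper": 255},{"linear": [-0.0003,0.0011,-0.0016],"rot": [0,0,0],"gripper": 255},{"linear": [-0.0003,0.0011,-0.0016],"rot": [0,0,0],"gripper": 255},{"linear": [-0.0003,0.0011,-0.0016],"rot": [0,0,0],"gripper": 255},{"linear": [-0.0003,0.0011,-0.0016],"rot": [0,0,0],"gripper": 255},{"linear": [0,0,0],"rot": [0,0,0],"gripper": 255},{"linear": [0,0,0],"rot": [0,0,0],"gripper": 255}]}}

```text
t: 22.82
tool_pos: [0.6395, 0.0807, 0.1494]
orientation: [-179.9, 35.0, -75.2]
contact_force: [0.9, 0.1, -0.6]
grip_width: 0.0425
```

```bash
python3 -c "
from h import *;place()"
```

```text
t 22.8167 TCP slope [0.639  0.0167 0.1707] target .6389 .0153 .1661 Fslope [ 0.9 -0.5 -0.4] w 0.04253356461253944 rot [ 0.0005  0.0013 -0.0001]
```

Call:
{"method": "play_rows", "body": {"motion": [{"linear": [0.0002,-0.0008,-0.0006],"rot": [0,0,0],"gripper": 255},{"linear": [-0.0001,0.0005,-0.0008],"rot": [0,0,0],"gripper": 255},{"linear": [-0.0001,0.0005,-0.0008],"rot": [0,0,0],"gripper": 255},{"linear": [-0.0002,0.0006,-0.0008],"rot": [0,0,0],"gripper": 255},{"linear": [0,0,0],"rot": [0,0,0],"gripper": 255}]}}

```text
t: 23.23
tool_pos: [0.6392, 0.0818, 0.1467]
orientation: [-179.9, 35.0, -75.2]
contact_force: [-0.6, 2.1, 1.9]
grip_width: 0.0424
```

```bash
python3 -c "
from h import *;place()"
```

```text
t 23.2333 TCP slope [0.639  0.0161 0.1678] target .6389 .0153 .1661 Fslope [-0.1  2.9  0.3] w 0.042427565951743615 rot [-0.      0.0014 -0.0003]
```

Call:
{"method": "play_rows", "body": {"motion": [{"linear": [-0.0001,0.0004,-0.0006],"rot": [0,0,0],"gripper": 255},{"linear": [-0.0001,0.0003,-0.0004],"rot": [0,0,0],"gripper": 255},{"linear": [0,0,0],"rot": [0,0,0],"gripper": 255}]}}

```text
t: 23.48
tool_pos: [0.6391, 0.0823, 0.1459]
orientation: [-179.9, 35.0, -75.2]
contact_force: [-3.0, 1.2, 5.1]
grip_width: 0.0427
```

```bash
python3 -c "
from h import *;place()"
```

```text
t 23.4833 TCP slope [0.639  0.0161 0.1669] target .6389 .0153 .1661 Fslope [-2.6  4.5  3.1] w 0.04269375223404687 rot [ 0.0002  0.0017 -0.0004]
```

Call:
{"method": "play_rows", "body": {"motion": [{"linear": [-0.0001,0.0004,-0.0006],"rot": [0,0,0],"gripper": 255},{"linear": [0,0,0],"rot": [0,0,0],"gripper": 255}]}}

```text
t: 23.65
tool_pos: [0.6391, 0.0823, 0.1459]
orientation: [-179.9, 34.9, -75.2]
contact_force: [-2.8, 0.6, 8.6]
grip_width: 0.0429
```

```bash
python3 -c "
from h import *;place()"
```

```text
t 23.65 TCP slope [0.639  0.0161 0.1669] target .6389 .0153 .1661 Fslope [-2.6  6.   6.3] w 0.04292894950221285 rot [ 0.0006  0.0022 -0.0006]
```

Call:
{"method": "play_rows", "body": {"motion": [{"linear": [-0.0001,0.0003,-0.0004],"rot": [0,0,0],"gripper": 255},{"linear": [0,0,0],"rot": [0,0,0],"gripper": 255}]}}

```text
t: 23.82
tool_pos: [0.6391, 0.0823, 0.1459]
orientation: [-179.8, 34.9, -75.2]
contact_force: [-3.4, -1.6, 10.8]
grip_width: 0.0428
```

```bash
python3 -c "
from h import *;place();shot('wrist','w14')"
```

```text
t 23.8167 TCP slope [0.6391 0.0161 0.1669] target .6389 .0153 .1661 Fslope [-3.7  5.6  9.2] w 0.042797651197899446 rot [ 0.0008  0.0027 -0.0007]
```

View pics/w14.png

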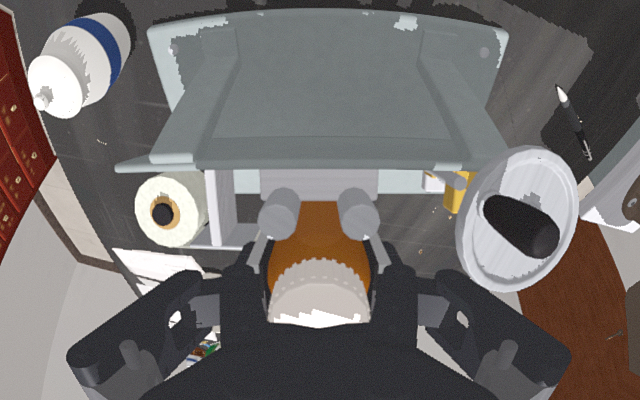

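Call:
{"method": "play_rows", "body": {"motion": [{"linear": [0,0,0],"rot": [0,0,0],"gripper": 120},{"linear": [0,0,0],"rot": [0,0,0],"gripper": 115},{"linear": [0,0,0],"rot": [0,0,0],"gripper": 108},{"linear": [0,0,0],"rot": [0,0,0],"gripper": 100},{"linear": [0,0,0],"rot": [0,0,0],"gripper": 95},{"linear": [0,0,0],"rot": [0,0,0],"gripper": 95}]}}

```text
t: 24.37
tool_pos: [0.639, 0.0828, 0.1443]
orientation: [-179.9, 34.9, -75.3]
contact_force: [-0.5, 0.2, -0.4]
grip_width: 0.0535
```

```bash
python3 -c "
from h import *;place();shot('wrist','w15')"
```

```text
t 24.3667 TCP slope [0.6391 0.0155 0.1652] target .6389 .0153 .1661 Fslope [-0.4 -0.  -0.5] w 0.05351320540290947 rot [0.0006 0.0012 0.0001]
```

View pics/w15.png

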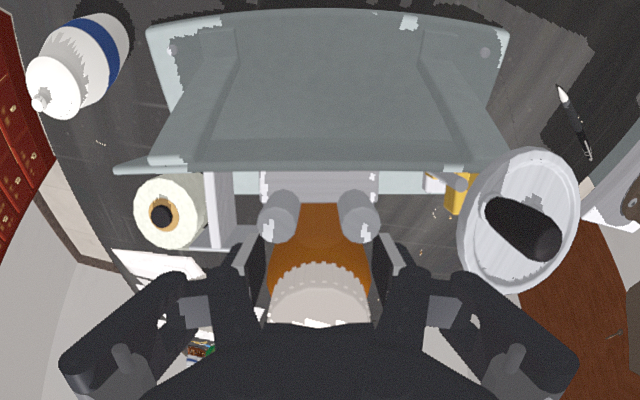

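Released, no residual force. Retreat straight up the slope.

Call:
{"method": "play_rows", "body": {"motion": [{"linear": [0.0005,-0.002,0.0035],"rot": [0,0,0],"gripper": 95},{"linear": [0.0015,-0.0055,0.008],"rot": [0,0,0],"gripper": 95},{"linear": [0.0022,-0.0083,0.0123],"rot": [0,0,0],"gripper": 95},{"linear": [0.0029,-0.0111,0.0164],"rot": [0,0,0],"gripper": 95},{"linear": [0.0029,-0.0111,0.0164],"rot": [0,0,0],"gripper": 95},{"linear": [0.0029,-0.0111,0.0164],"rot": [0,0,0],"gripper": 95},{"linear": [0.0044,-0.0166,0.0246],"rot": [0,0,0],"gripper": 95},{"linear": [0.0044,-0.0166,0.0246],"rot": [0,0,0],"gripper": 95},{"linear": [0,0,0.035],"rot": [0,0,0],"gripper": 60},{"linear": [0,0,0],"rot": [0,0,0],"gripper": 60}]}}

```text
t: 25.25
tool_pos: [0.6628, -0.0021, 0.3097]
orientation: [-179.2, 34.6, -74.9]
contact_force: [-0.4, -0.4, 1.9]
grip_width: 0.0652
```

```bash
python3 -c "
from h import *;place();shot('wrist','w16');shot('side','s16',crop=(200,80,520,380),zoom=2)"
```

```text
t 25.25 TCP slope [0.6406 0.0382 0.3513] target .6389 .0153 .1661 Fslope [-0.5  0.9  1.7] w 0.06524742653526298 rot [0.0036 0.0122 0.0014]
```

View pics/w16.png

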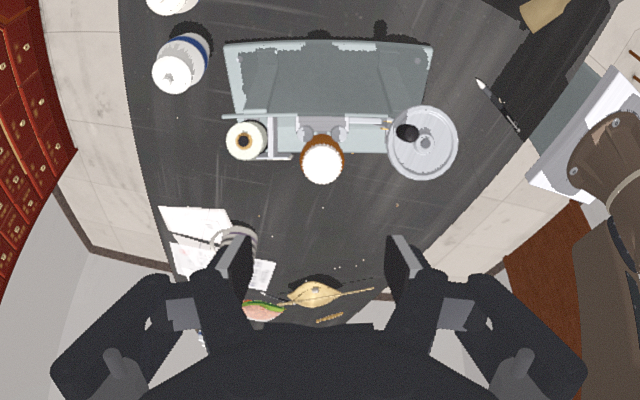

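View pics/s16.png

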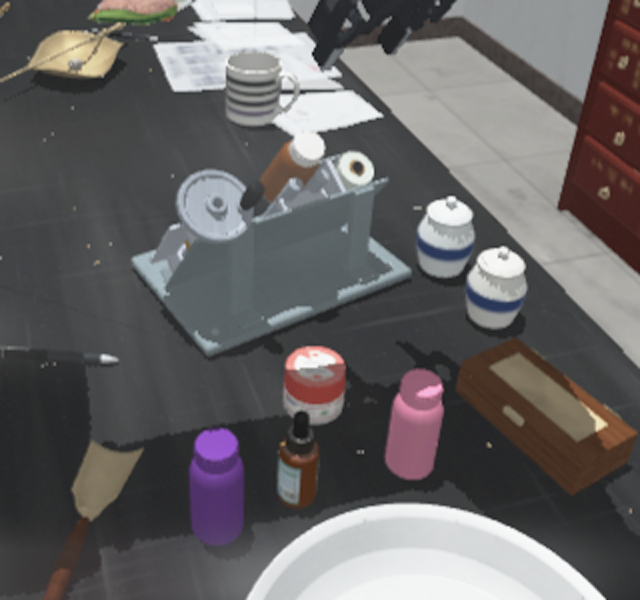

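Call:
{"method": "play_rows", "body": {"motion": [{"linear": [-0.005,0.03,0.02],"rot": [-0.093,-0.0122,-0.0155],"gripper": 0},{"linear": [-0.005,0.035,0.02],"rot": [-0.093,-0.0122,-0.0155],"gripper": 0},{"linear": [-0.008,0.035,0.01],"rot": [-0.093,-0.0122,-0.0155],"gripper": 0},{"linear": [-0.008,0.035,0],"rot": [-0.093,-0.0122,-0.0155],"gripper": 0},{"linear": [-0.008,0.035,0],"rot": [-0.093,-0.0122,-0.0155],"gripper": 0},{"linear": [-0.008,0.03,0],"rot": [-0.093,-0.0122,-0.0155],"gripper": 0},{"linear": [-0.01,0.03,0],"rot": [-0.093,-0.0122,-0.0155],"gripper": 0},{"linear": [-0.01,0.02,0],"rot": [-0.093,-0.0122,-0.0155],"gripper": 0},{"linear": [-0.01,0.01,0],"rot": [-0.093,-0.0122,-0.0155],"gripper": 0},{"linear": [-0.01,0,0],"rot": [-0.093,-0.0122,-0.0155],"gripper": 0}]}}

```text
t: 26.18
tool_pos: [0.5776, 0.2631, 0.3516]
orientation: [178.1, -19.0, -85.1]
contact_force: [0.8, -0.3, -0.4]
grip_width: 0.0857
```

Call:
{"method": "play_rows", "body": {"motion": [{"linear": [-0.01,0,-0.01],"rot": [-0.093,-0.0122,-0.0155],"gripper": 0},{"linear": [-0.01,0,-0.02],"rot": [-0.093,-0.0122,-0.0155],"gripper": 0},{"linear": [-0.01,0,-0.03],"rot": [-0.093,-0.0122,-0.0155],"gripper": 0},{"linear": [-0.01,-0.01,-0.03],"rot": [-0.093,-0.0122,-0.0155],"gripper": 0},{"linear": [-0.01,-0.02,-0.03],"rot": [-0.09,0,0],"gripper": 0},{"linear": [-0.01,-0.02,-0.03],"rot": [-0.09,0,0],"gripper": 0},{"linear": [-0.01,-0.02,-0.02],"rot": [-0.09,0,0],"gripper": 0},{"linear": [0,0,0],"rot": [0,0,0],"gripper": 0},{"linear": [0,0,0],"rot": [0,0,0],"gripper": 0}]}}

```text
t: 26.93
tool_pos: [0.508, 0.19, 0.1802]
orientation: [179.7, -55.8, -89.4]
contact_force: [0.6, 1.4, 1.5]
grip_width: 0.0853
```

Run:
```python
from h import *
o,f=shot('wrist','w17');print(o['t'],o['tool_pos'],o['orientation'])
L=cloud(o,f,'wrist')@S;b=f['frame'].astype(int)
amber=(b[...,0]>b[...,2]*2.2)&(b[...,0]>b[...,1]*1.4)&(b[...,0]>60)&(abs(L[...,0]-.639)<.03)&(abs(L[...,1]-.016)<.04)
p=L[amber];print(len(p),np.percentile(p,[1,50,99],axis=0).round(4))
from scipy.optimize import least_squares
q=p[(p[:,2]>.13)&(p[:,2]<.195)]
s=least_squares(lambda v:np.hypot(q[:,0]-v[0]-v[2]*(q[:,2]-.16),q[:,1]-v[1]-v[3]*(q[:,2]-.16))-.022,[.639,.016,0,0],loss='soft_l1',f_scale=.001);print(s.x.round(4),np.median(abs(s.fun)))
```

```text
26.9333 [0.50799004 0.18996969 0.18021491] [179.67161772 -55.82968363 -89.42524511]
4334 [[0.6177 0.0181 0.1295]
 [0.6335 0.035  0.169 ]
 [0.657  0.0391 0.2085]]
[ 0.6393  0.0161 -0.0037 -0.0018] 0.00042904271135870906
```

View pics/w17.png

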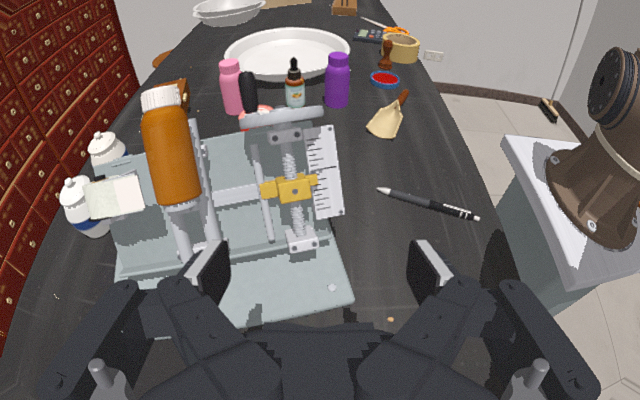

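Run:
```python
from ptr import *
o,f=load('w17');W=cloud(o,f,'wrist');L=W@S
fr=f['frame'].astype(int).sum(-1)
a=cv2.resize(f['frame'][170:230,130:230,::-1],None,fx=5,fy=5,interpolation=cv2.INTER_CUBIC);b=cv2.resize(f['frame'][150:200,295:345,::-1],None,fx=6,fy=6,interpolation=cv2.INTER_CUBIC)
cv2.imwrite('pics/w17z.png',np.hstack([a,b]))
sc=(abs(L[...,0]-.497)<.006)&(abs(L[...,1]+.003)<.004)&(L[...,2]>.09)&(L[...,2]<.15)
ys=np.median(L[sc][:,1]);print('ys',ys)
h=L[...,1]-ys
k=(h>.002)&(h<.0055)&(L[...,0]>.503)&(L[...,0]<.5095)&(L[...,2]>.11)&(L[...,2]<.14)
vv,uu=np.where(k);ph=np.median(h[k]);print('pointer px',len(vv),uu.min(),uu.max(),vv.min(),vv.max(),ph)
print('pointer s',np.mean([onplane(o,f,u,v,ys+ph)[2] for u,v in zip(uu,vv)]))
r=[]
for u in range(323,337,2):
    c=[(fr[v,u],v) for v in range(150,190) if abs(onplane(o,f,u,v,ys)[2]-.1266)<.003]
    v=min(c)[1];q=np.arange(v-1,v+2);w=np.clip(640-fr[v-1:v+2,u],0,None);r.append(onplane(o,f,u,(q*w).sum()/w.sum(),ys)[2])
print('line s',np.round(r,4))
# bystanders
o0,f0=load('side0');o1,f1=shot('side','s18')
d=np.abs(f0['frame'].astype(int)-f1['frame']).sum(-1)[225:350,335:420];print('diff dropper/tin/pink region',(d>120).mean())
```

```text
ys -0.002848406903892485
pointer px 17 316 322 168 171 0.0037334328605721683
pointer s 0.12678756685212433
line s [0.1265 0.1267 0.1266 0.1266 0.1267 0.1266 0.1264]
diff dropper/tin/pink region 0.009976470588235295
```

View pics/w17z.png

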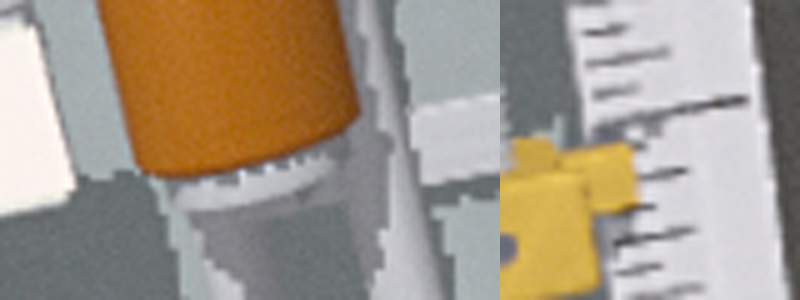

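```bash
python3 -c "
from bench import *
print(get_obs()['t'],get_obs()['qvel'].round(2));print(sign_off())"
```

```text
27.0333 [-0.27 -1.62  0.98 -0.08  0.08 -0.11]
the job is handed in; nothing more can be done
None
```

The stand is ready and the job was handed in at 27.0 s of the 64 s allowed. No verdict is reported, so what follows rests on my own checks.

- **Foot stop:** I turned the handwheel clockwise 2.7 turns, looked, then added about 41° more. The last image puts the pointer at 126.8 mm up the slope and the longest line at 126.6 mm. That is about 0.2 mm high, within measuring error.
- **Bottle:** I gripped the amber bottle by its body, tilted it 35°, touched it to the rods and lowered it in steps of about 1 mm or less. It stopped moving on the foot stop at about 9 N, and only then did I open the gripper and back away up the slope.
- **Seating:** After release the bottle's axis measures 16.1 mm off the bed, against 15.9 mm expected. It lies parallel to the rods, cap end up. The visible base edge is at about 128 mm up the slope, against about 127 mm for the stop face. I take that 1 mm as measuring error, since the image shows the base meeting the stop disc.
- **Bystanders:** The area around the dropper bottle and the balm tin looks the same in the side camera before and after, with about 1% of pixels differing. I did not measure their positions again.

No check failed. The highest contact force I read was about 15 N.

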